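# Pick up the ballast plates on the lifting key

## Task

Take the cross-ended lifting key from its bracket, feel it down through the cross-shaped holes of all three stacked ballast plates in the stand without pressing hard (keep the push under about 2 kg), and turn it so that its cross catches under the lowest plate. Lift all three plates out together and hang the loaded key back in the bracket's fork, upright and still, then let go. Leave the can, the screwdriver and the wood offcut where they are.

Things in the scene. Friction and masses are not known exactly. Their poses are not given: they have to be found in the camera images.
- key_grip (a point): Centre of the key's pale wooden handle, an upright block 20 x 20 mm and 52 mm tall, flat sides facing the key's own +-x and +-y; the key hangs upright, z up. Below it a steel collar, 32 mm across, 5 mm thick (underside 31 mm below this point), then a round steel stem 10 mm thick. Key about 0.16 kg.
- key_cross (a point): Centre of the steel cross at the key's lower end, on its axis, 116 mm straight below key_grip and 85 mm below the collar's underside. Four round arms, 8 mm thick with round ends, reach 17 mm from the axis along the key's +-x and +-y.
- plate_centre (a point): Centre (half-way up) of the top one of three alike round dark steel plates stacked in the stand: 64 mm across, 7 mm thick, 0.14 kg. Each has a plus-shaped hole, slots along the plate's own +-x and +-y, 12 mm wide, reaching 18.5 mm from its centre. The key's cross passes when in line with the slots (within about 6 degrees), and is caught when turned 45 degrees from them.
- stack_base (a point): Middle of the stack's underside, on the stand's axis, 26 mm above the table (the stack is 21 mm tall). The two lower plates are hidden and not in line: each is turned 14 to 30 degrees anticlockwise, seen from above, from the one above it. All are loose, off centre by up to 1.5 mm, and turn or slide when pushed.
- stand: Fixed wooden block 110 x 110 x 26 mm, origin at the centre of its underside on the table. In its top, under the stack, a 42 x 42 mm well with its floor 5 mm above the table; the cross turns freely under the lowest plate when its centre is 9 to 20 mm above the table. Four 8 mm dowels, 37.5 mm from the axis on the block's diagonals, end 56 mm above the table.
- bracket: Fixed grey steel bracket, origin on the table straight under fork_seat. Its post, 20 x 36 mm, stands 62 to 82 mm from the origin along the bracket's own +x, and a flat fork 8 mm thick reaches from the post's top towards -x. At the start the empty key hangs in it.
- fork_seat (a point): Hanging place: middle of the fork's slot, level with the fork's flat top, 130 mm above the table. The slot is 18 mm wide, open to the bracket's -x; prongs end 22 mm from this point, the slot's closed end is 12 mm away to +x. The stem goes in sideways and the collar's underside rests on both prongs.
- can: Bystander: plain metal can, 70 mm across, 100 mm tall. Leave alone.
- screwdriver: Bystander: screwdriver lying on the table. Leave alone.
- offcut: Bystander: wood offcut, 140 x 70 x 38 mm. Leave alone.
There are look-alikes about, which are no part of the job. Several things have the shape of the stand; the one meant has the colours described above.

How it is judged:
By the outcome, as a careful person would: the job done as asked, in the order asked, and still so for the second after the job is handed in, with the robot touching nothing.
It also fails if it takes over 72 s, if anything falls off the work surface, if the arm or the gripper's body presses on something with over 40 N, if the wrist force passes 120 N, or if a joint passes its speed limit or range.

## Robot

A 6-joint arm with a two-finger parallel gripper is mounted at the origin on the work surface. World frame = base frame: x ahead of the robot, y to its left, z up, the work surface at z = 0. Lengths are in mm, angles in rad, forces in N, time in s.
With the tool pointing down it reaches from about 300 to 775 mm from the base axis. Payload 14.6 kg.
Tool frame: the origin (TCP) lies midway between the tips of the shut fingers; the grasp point (between the pads) lies 19 mm behind it (manip.grip_depth is the distance from the TCP to the grasp point, in mm); x points along the fingers, y is the direction in which the jaws open and shut, and the axes are right-handed (so a half turn about x gives the same grasp; the last joint's range is limited). The gripper opens to 94 mm and grips with 3 to 60 N. Pads are 16 mm wide; open, the fingers measure 119 mm over their backs; the gripper's body (75 mm by 177 mm) begins 78 mm behind the grasp point.
Start: joints at [1.215, 0.3, 1.521, -0, 1.321, -0.067], TCP at [156.639, 527.213, 205.446] pointing down, gripper open.
Joint ranges: [-3.03, 3.03], [-0.79, 2.21], [0.23, 2.52], [-1.04, 4.18], [0, 3.07], [-2.55, 2.55]. Speed limits (rad/s): [2.22, 2.22, 2.57, 3.14, 3.14, 3.14].

## Interface

Orientations are given as [roll, pitch, yaw] about the fixed x, y, z axes, in that order (R = Rz(yaw) Ry(pitch) Rx(roll)).
In Python, from cell import readout, cams, ticket, manip gives the robot as it stands. The module is installed in compiled form; this text tells all that it offers.
- The arm moves only by the tool apply_moves, never from a script. Its argument "plan" is one flat list of numbers, 7 for each row, row after row: the turn, a rotation vector about the tool's x, y, z in rad, then the shift along the tool's x, y, z in m, then the opening in per cent of the stroke, from 0 (shut) to 100 (fully open). In form: [wx, wy, wz, x, y, z, fingers, wx, wy, wz, x, y, z, fingers, ...]. A call has 1 to 5 rows; each row shifts and turns the commanded pose from where the row before left it, along the tool's axes as they then stand; what a row does not reach is not made up. A row lasts 1/8 s, in which the tool goes at most 62.5 mm and 10.7 degrees, less where a joint would pass 70% of its speed; a pose out of reach is approached as far as the arm can. A call with a gripper value outside its range is refused whole. The fingers move at their own pace and stop on an object; "force" is the grip in N (left out, the last holds). Time passes only in rows, so rows that do not move let the fingers close. It gives the time, the measured TCP pose, the force and the opening at its end, in the units of the state.
- readout.read_state(): the state, without advancing time (a new reading comes with each control period).
- cams.camera(name): name is "side" or "top"; returns a dict with "image" (480x640x3 uint8, red, green, blue), "fovy" (degrees; the focal length in pixels is half the picture's height over the tangent of half this angle, whatever the lens; pixels are square), "cx", "cy" (the principal point, pixels), "position" and "orientation" of the camera in the world. Camera axes: x right, y down, z forward; pixel columns grow to the right and rows downward; lengths in mm; the calibration is good to about 2 mm. A picture is of the moment at which its call begins. There is no depth.
- ticket.sign_off(): hands the job in, once; it reports no verdict.
The state is a dict: "clock": time; "joints": joint angles; "qd": joint speeds; "effort": joint torques, N m; "eef_pos": TCP position; "eef_rot": TCP orientation; "wrist_force": force on the tool from outside, world axes, zero at the start; "moment": the same for the moment, N m; "finger_gap": finger opening in mm.
Only numpy, scipy, OpenCV 4.12 (cv2) and the standard library are available. Lean on these libraries where they do the work, as an engineer would, in place of code of your own. Each camera call takes 0.05 s, during which the arm holds its last target.

## Working session

There is one attempt and no reset: what is moved stays moved. The work goes in short steps, Python scripts to look and compute and a tool call to move; the robot and the scene stay as the last step left them, time stands still between calls to the robot, and variables do not carry over. Pictures are saved under pics/ and viewed, and the job is handed in when it is done.

Besides the shell and the picture viewer there is one more tool, called after "Emit:" as a command line: name --argument value ..., lists and objects as JSON in quotes. apply_moves: Moves the arm, as the interface text tells. Its arguments: {"type":"object","properties":{"plan":{"type":"array","items":{"type":"number"}},"force":{"type":"number"}},"required":["plan"]}

```bash
mkdir -p pics; cat > h.py <<'E'
import numpy as np,cv2
from cell import readout,cams,ticket,manip
from scipy.spatial.transform import Rotation as R
def snap(n,f):
    c=cams.camera(n); cv2.imwrite('pics/'+f,c['image'][:,:,::-1]); 
    import pickle; pickle.dump(c,open('pics/'+f[:-4]+'.pkl','wb')); return c
E
python3 - <<'E'
from h import *
for n in ('side','top'):
    c=snap(n,n+'0.png'); print(n,{k:v for k,v in c.items() if k!='image'})
print(readout.read_state())
E
```

```text
side {'fovy': 51.18147367847162, 'cx': 322.3883990601952, 'cy': 235.26452186734656, 'position': array([ 6.44246494e-01, -6.44122192e+02,  9.72856708e+02]), 'orientation': array([-2.36496928, -0.01195916, -0.7370949 ])}
top {'fovy': 54.78684692544604, 'cx': 322.4128001674598, 'cy': 244.14043898775805, 'position': array([ 416.81057936,  -25.58587666, 1158.33727457]), 'orientation': array([-3.00625479,  0.02123083, -1.55710408])}
{'clock': 0.1, 'joints': array([ 1.21540919e+00,  3.00404744e-01,  1.52152783e+00, -1.12003799e-05,
        1.32069331e+00, -6.66078158e-02]), 'qd': array([ 0.00123716, -0.00058449, -0.00197522,  0.00165481,  0.00140273,
        0.00051508]), 'effort': array([ 4.91677529e-04, -5.32647228e+01, -3.53277218e+01,  7.09792553e-02,
        2.34451942e-02, -7.32578951e-05]), 'eef_pos': array([156.55699236, 526.99911555, 204.94525213]), 'eef_rot': array([-1.62690439,  1.56976304, -1.91568094]), 'wrist_force': array([-0.1983336 , -0.8176023 ,  0.63967979]), 'moment': array([0.00076802, 0.04410849, 0.01478987]), 'finger_gap': 94.14253570948912}
```

View pics/side0.png

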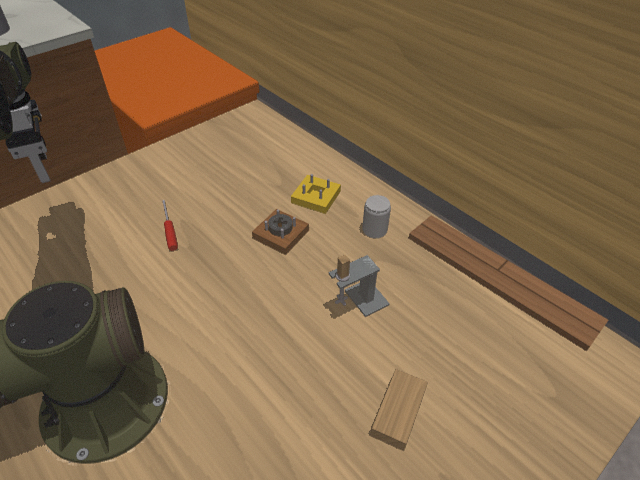

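View pics/top0.png

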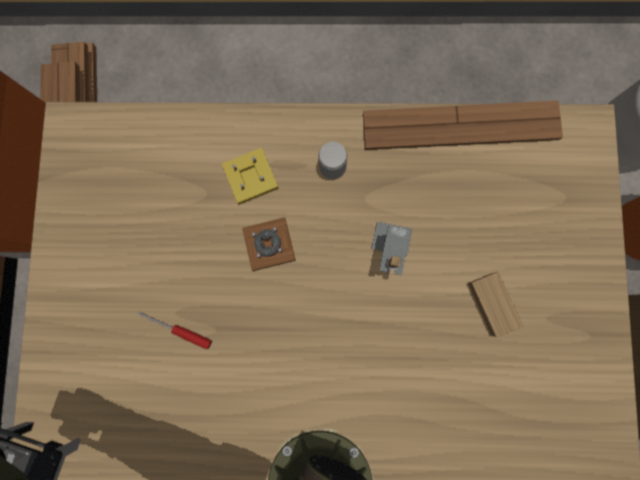

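Two things have the stand's shape. The brown block at top (269,244) / side (281,230) holds dark plates. The yellow one at top (250,176) / side (317,192) is empty. The brown wooden one fits. I'll confirm it with enlarged crops.

```bash
python3 - <<'E'
import cv2,numpy as np
t=cv2.imread('pics/top0.png');s=cv2.imread('pics/side0.png')
z=lambda im,x,y,w,h,f:cv2.resize(im[y:y+h,x:x+w],(w*f,h*f),interpolation=cv2.INTER_CUBIC)
cv2.imwrite('pics/c1.png',np.hstack([z(t,235,210,66,66,6),z(t,360,212,66,66,6)]))
cv2.imwrite('pics/c2.png',np.hstack([z(s,248,200,66,66,6),z(s,322,248,66,66,6)]))
E
```

```text
(no output)
```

View pics/c1.png

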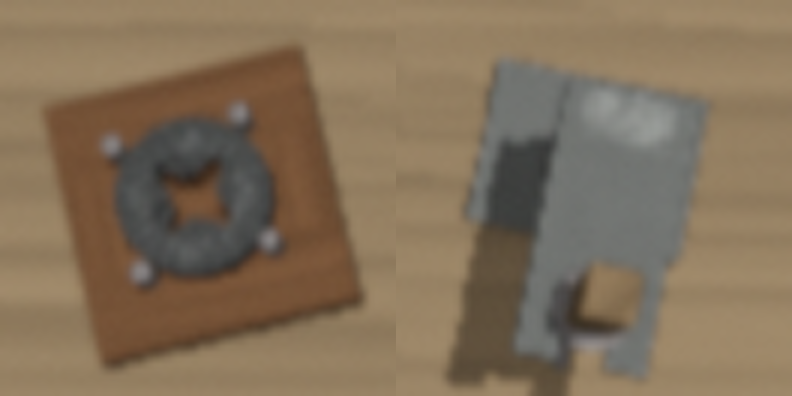

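View pics/c2.png

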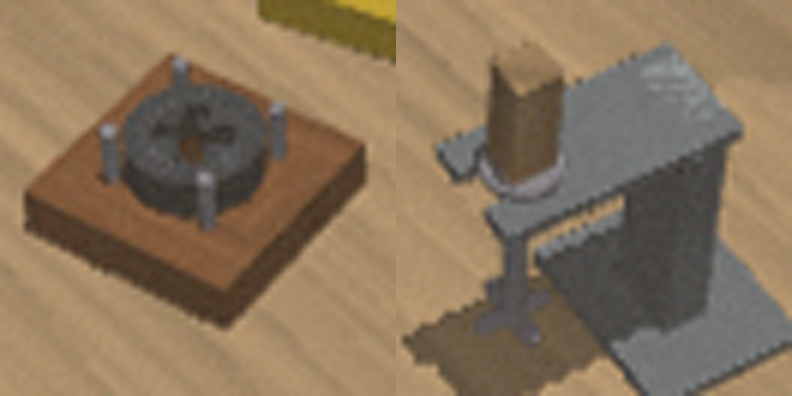

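The crop confirms it: brown block, dark plates, pale dowels. Next, measurements.

```bash
cat >> h.py <<'E'
import pickle
def load(f): return pickle.load(open('pics/'+f+'.pkl','rb'))
def foc(c): return c['image'].shape[0]/2/np.tan(np.radians(c['fovy'])/2)
def ray(c,uv):
    uv=np.atleast_2d(uv).astype(float); f=foc(c)
    d=np.c_[(uv[:,0]-c['cx'])/f,(uv[:,1]-c['cy'])/f,np.ones(len(uv))]
    return d@R.from_euler('xyz',c['orientation']).as_matrix().T
def onz(c,uv,z):
    d=ray(c,uv); p=np.array(c['position']); return p+d*((z-p[2])/d[:,2])[:,None]
def proj(c,P):
    q=(np.atleast_2d(P)-c['position'])@R.from_euler('xyz',c['orientation']).as_matrix(); f=foc(c)
    return np.c_[q[:,0]/q[:,2]*f+c['cx'],q[:,1]/q[:,2]*f+c['cy']]
def tri(c1,u1,c2,u2):
    p1,p2=np.array(c1['position']),np.array(c2['position']); d1=ray(c1,u1)[0];d2=ray(c2,u2)[0]
    d1/=np.linalg.norm(d1);d2/=np.linalg.norm(d2)
    s=np.linalg.lstsq(np.c_[d1,-d2],p2-p1,rcond=None)[0]
    a,b=p1+s[0]*d1,p2+s[1]*d2; return (a+b)/2,np.linalg.norm(a-b)
E
python3 - <<'E'
from h import *
t=load('top0');s=load('side0')
for c,pts in ((t,[(269,228),(255,257),(250,250),(268,240),(260,243),(395,261),(398,235),(340,300),(150,400),(391,259)]),(s,[(281,215),(262,232),(278,223),(265,225),(341,272),(343,259),(355,275),(280,280)])):
    h=cv2.cvtColor(c['image'],cv2.COLOR_RGB2HSV)
    for p in pts: print(p,c['image'][p[1],p[0]],h[p[1],p[0]])
# stand by guess
print(onz(t,[(269,244)],26),onz(s,[(281,226)],26))
E
```

```text
(269, 228) [113  81  57] [ 13 126 113]
(255, 257) [115  80  54] [ 13 135 115]
(250, 250) [119  84  57] [ 13 133 119]
(268, 240) [75 51 34] [ 12 139  75]
(260, 243) [72 74 72] [60  7 74]
(395, 261) [139 116  86] [ 17  97 139]
(398, 235) [129 133 129] [ 60   8 133]
(340, 300) [146 125  96] [ 17  87 146]
(150, 400) [150 129  99] [ 18  87 150]
(391, 259) [94 78 57] [ 17 100  94]
(281, 215) [80 78 77] [10 10 80]
(262, 232) [131  93  62] [ 13 134 131]
(278, 223) [66 52 36] [ 16 116  66]
(265, 225) [81 82 81] [60  3 82]
(341, 272) [95 78 59] [16 97 95]
(343, 259) [146 122  88] [ 18 101 146]
(355, 275) [116 118 116] [ 60   4 118]
(280, 280) [178 149 111] [ 17  96 178]
[[569.61519461 132.75247495  26.        ]] [[574.48845705 137.09499796  26.        ]]
```

```bash
python3 - <<'E'
from h import *
for n in('top0','side0'):
    c=load(n); im=c['image']; h=cv2.cvtColor(im,cv2.COLOR_RGB2HSV)
    m=((h[...,0]<=15)&(h[...,1]>112)&(h[...,2]>95)).astype(np.uint8)
    (x0,y0,x1,y1)=(230,205,310,285) if n=='top0' else (245,195,320,260)
    mm=np.zeros_like(m);mm[y0:y1,x0:x1]=m[y0:y1,x0:x1]
    cs,_=cv2.findContours(mm,cv2.RETR_EXTERNAL,cv2.CHAIN_APPROX_NONE)
    k=np.vstack([q for q in cs if cv2.contourArea(q)>30]); hull=cv2.convexHull(k)
    for z in (26,):
        w=onz(c,hull[:,0]+0.0,z)[:,:2].astype(np.float32)
        r=cv2.minAreaRect(w); print(n,'top face rect',r)
    # grey plates
    g=((h[...,1]<45)).astype(np.uint8); gg=np.zeros_like(g); gg[y0:y1,x0:x1]=g[y0:y1,x0:x1]
    # dowel tops / plates
    big=cv2.resize(im[y0:y1,x0:x1],None,fx=8,fy=8,interpolation=cv2.INTER_CUBIC)
    cv2.imwrite(f'pics/z_{n}.png',big[:,:,::-1])
E
```

```text
top0 top face rect ((570.5911254882812, 135.08074951171875), (110.2236099243164, 109.64395904541016), 14.423081398010254)
side0 top face rect ((569.7677612304688, 134.18438720703125), (108.79561614990234, 110.61494445800781), 14.78498363494873)
```

View pics/z_top0.png

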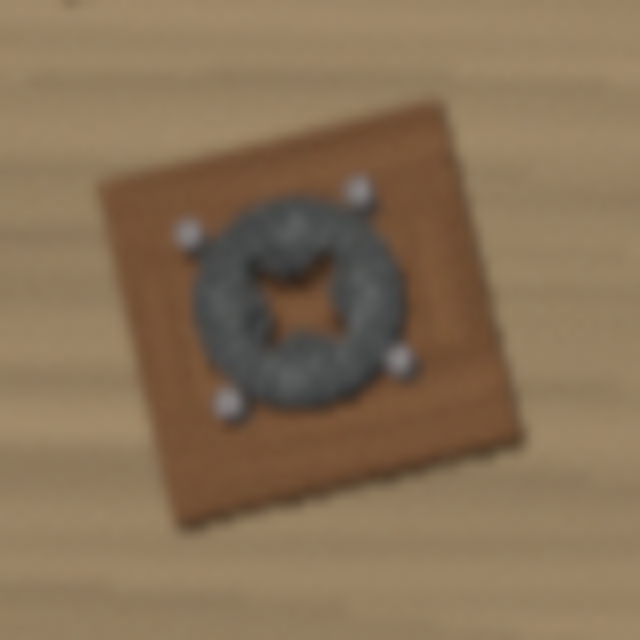

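View pics/z_side0.png

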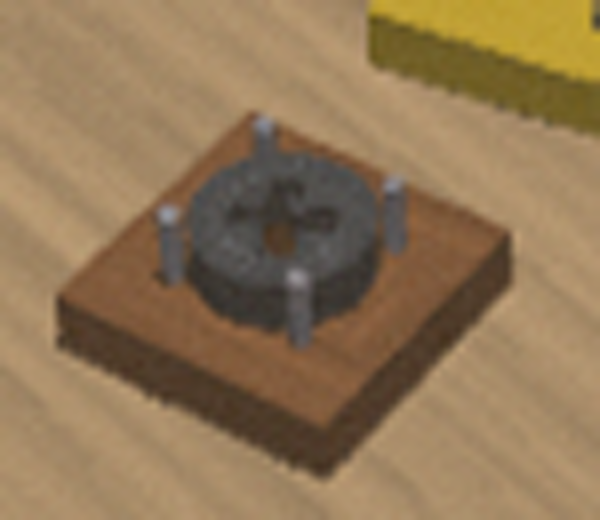

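```bash
python3 - <<'E'
from h import *
out=[]
yaw=np.radians(14.6);C=np.array([570.2,134.6])
for n in('top0','side0'):
    c=load(n)
    dw=[[*(C+37.5*np.array([np.cos(yaw+np.pi/4+k*np.pi/2),np.sin(yaw+np.pi/4+k*np.pi/2)])),56] for k in range(4)]
    print(n,proj(c,dw).round(1).tolist())
    # rectify plane z=47 around C : 60mm -> 6px/mm
    N=70;sc=8
    xs=(np.arange(N*sc)/sc-N/2); X,Y=np.meshgrid(C[0]+xs[::-1]*1.0,C[1]+xs[::-1],indexing='ij') # up=+x, left=+y
    uv=proj(c,np.c_[X.ravel(),Y.ravel(),np.full(X.size,47.)]).reshape(N*sc,N*sc,2).astype(np.float32)
    im=cv2.remap(c['image'],uv[...,0],uv[...,1],cv2.INTER_CUBIC)
    im=np.clip((im.astype(float)-20)*2.2,0,255).astype(np.uint8)
    out.append(im)
im=np.hstack(out)[:,:,::-1]; im=cv2.resize(im,None,fx=.71,fy=.71); cv2.imwrite('pics/rect.png',im); print(im.shape)
E
```

```text
top0 [[253.5, 234.2], [258.3, 255.3], [279.7, 250.0], [274.8, 228.9]]
side0 [[277.8, 209.7], [265.7, 221.0], [281.9, 228.9], [293.8, 217.3]]
(398, 795, 3)
```

View pics/rect.png

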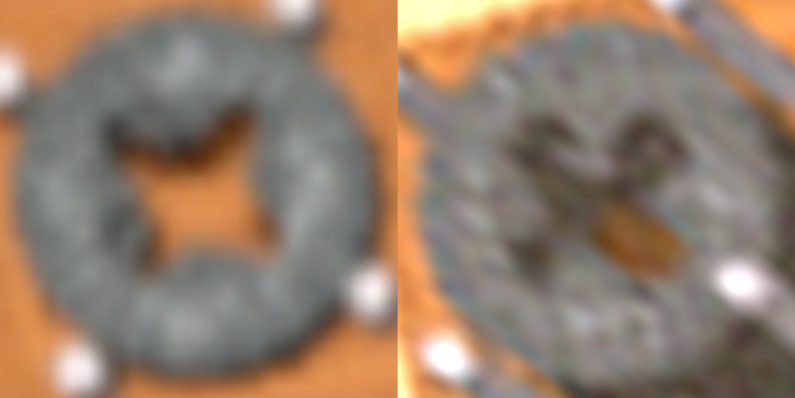

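```bash
python3 - <<'E'
from h import *
out=[]
yaw=np.radians(14.6);C=np.array([570.2,134.6])
for n in('top0','side0'):
    c=load(n); N=50;sc=8
    xs=(np.arange(N*sc)/sc-N/2); X,Y=np.meshgrid(C[0]+xs[::-1],C[1]+xs[::-1],indexing='ij')
    uv=proj(c,np.c_[X.ravel(),Y.ravel(),np.full(X.size,47.)]).reshape(N*sc,N*sc,2).astype(np.float32)
    im=cv2.remap(c['image'],uv[...,0],uv[...,1],cv2.INTER_LINEAR).astype(float)
    out.append(np.clip((im-25)*3,0,255).astype(np.uint8))
    for r in (11,13,15,16.5):
        th=np.arange(0,360,5.)
        P=np.c_[C[0]+r*np.cos(np.radians(th)),C[1]+r*np.sin(np.radians(th)),np.full(th.size,47.)]
        q=proj(c,P).astype(np.float32)
        v=cv2.remap(c['image'],q[None,:,0],q[None,:,1],cv2.INTER_LINEAR)[0].astype(float)
        b=v[:,2] # blue : grey bright, brown/dark low
        ph=np.angle(np.sum(b*np.exp(1j*4*np.radians(th))))
        print(n,r,'dark dir mod90',np.degrees((ph+np.pi)/4)%90, b.astype(int).tolist())
cv2.imwrite('pics/rect2.png',np.hstack(out)[:,:,::-1])
E
```

```text
top0 11 dark dir mod90 57.53252800147118 [50, 52, 52, 52, 51, 51, 51, 47, 43, 40, 39, 38, 42, 47, 53, 56, 59, 61, 60, 59, 59, 59, 59, 60, 59, 55, 51, 47, 45, 50, 54, 60, 64, 68, 70, 70, 70, 70, 71, 71, 70, 69, 67, 64, 62, 59, 55, 51, 49, 49, 51, 54, 58, 62, 64, 65, 67, 67, 68, 67, 66, 63, 59, 53, 47, 41, 37, 34, 35, 38, 42, 46]
top0 13 dark dir mod90 57.99541703792085 [61, 62, 61, 61, 61, 61, 60, 56, 50, 44, 39, 39, 42, 47, 54, 60, 64, 67, 65, 62, 61, 59, 61, 63, 63, 60, 55, 51, 49, 50, 55, 62, 67, 70, 72, 72, 71, 72, 73, 73, 73, 73, 72, 70, 67, 63, 58, 54, 50, 47, 51, 58, 63, 67, 69, 71, 71, 71, 71, 70, 69, 67, 63, 58, 50, 41, 34, 35, 37, 44, 52, 58]
top0 15 dark dir mod90 56.54887717730744 [68, 69, 68, 67, 66, 65, 64, 61, 58, 52, 44, 38, 43, 49, 57, 64, 68, 70, 68, 66, 62, 60, 61, 62, 65, 66, 62, 56, 53, 56, 60, 66, 71, 73, 75, 75, 76, 76, 76, 77, 78, 76, 75, 74, 72, 70, 65, 60, 59, 61, 66, 72, 75, 76, 77, 77, 76, 74, 75, 74, 73, 72, 68, 62, 53, 46, 39, 37, 43, 50, 60, 65]
top0 16.5 dark dir mod90 54.02633452215225 [72, 73, 72, 70, 68, 66, 65, 64, 60, 54, 47, 44, 46, 53, 60, 66, 69
[... 848 characters left out ...]
 56, 52, 48, 48, 56, 64, 70, 74, 75]
side0 15 dark dir mod90 45.24104485840372 [77, 77, 76, 75, 71, 60, 51, 52, 53, 53, 54, 53, 52, 57, 65, 68, 70, 72, 73, 73, 72, 71, 70, 68, 59, 53, 47, 50, 53, 57, 64, 71, 77, 77, 78, 78, 78, 76, 74, 71, 69, 58, 51, 49, 46, 45, 44, 45, 47, 55, 69, 74, 74, 76, 78, 79, 79, 72, 65, 60, 56, 56, 56, 54, 51, 48, 52, 60, 68, 72, 73, 75]
side0 16.5 dark dir mod90 44.58713078690706 [77, 77, 76, 75, 74, 68, 61, 58, 57, 57, 58, 58, 56, 63, 70, 71, 72, 72, 72, 73, 72, 71, 70, 66, 59, 53, 50, 53, 56, 59, 66, 73, 76, 76, 77, 79, 79, 78, 75, 73, 69, 63, 59, 56, 50, 47, 47, 49, 52, 63, 75, 75, 74, 76, 79, 81, 80, 75, 69, 61, 53, 53, 54, 54, 54, 52, 56, 65, 74, 74, 75, 76]
```

View pics/rect2.png

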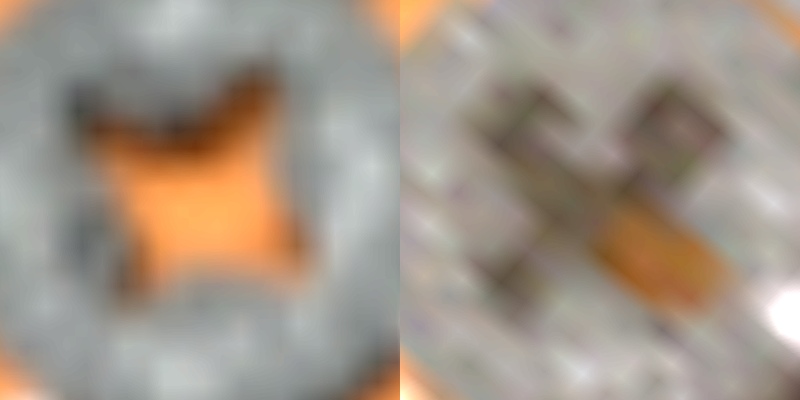

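```bash
python3 - <<'E'
from h import *
t=load('top0');s=load('side0')
g=lambda c,x,y,w,h,f:cv2.resize(c['image'][y:y+h,x:x+w],(w*f,h*f),interpolation=cv2.INTER_CUBIC)
a=g(t,370,215,48,72,8); b=g(s,325,245,50,72,8)
cv2.imwrite('pics/br.png',np.hstack([a,b])[:,:,::-1])
E
```

```text
(no output)
```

View pics/br.png

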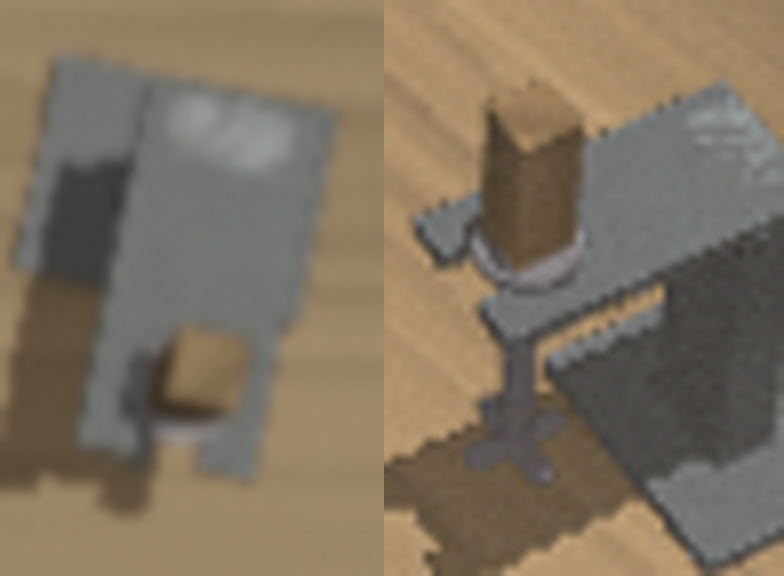

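```bash
python3 - <<'E'
from h import *
t=load('top0');s=load('side0')
T=lambda p:np.array(p,float)/8+[370,215]-.44
S=lambda p:(np.array(p,float)-[384,0])/8+[325,245]-.44
def d(P,i,j): v=P[j]-P[i]; return np.hypot(*v[:2]).round(1),np.degrees(np.arctan2(v[1],v[0])).round(1)
P=onz(t,T([(176,326),(250,340),(238,410),(166,398)]),187);print('handle top',P.mean(0),[d(P,i,(i+1)%4) for i in range(4)])
P=onz(s,S([(487,102),(537,83),(583,122),(530,150)]),187);print('handle side',P.mean(0),[d(P,i,(i+1)%4) for i in range(4)])
P=onz(s,S([(488,402),(545,478),(562,423),(474,463)]),45);print('cross',P.mean(0),d(P,0,1),d(P,2,3))
P=onz(t,T([(80,440),(250,478)]),130);print('fork end top',P.mean(0),d(P,0,1))
P=onz(s,S([(415,225),(485,305)]),130);print('fork end side',P.mean(0),d(P,0,1))
P=onz(t,T([(148,78),(80,440)]),130);print('left edge',d(P,1,0))
P=onz(t,T([(338,112),(300,325),(277,330),(252,475)]),130);print('right edge',d(P,1,0),d(P,3,2))
P=onz(t,T([(145,78),(338,112)]),130);print('rear edge',P.mean(0),d(P,0,1))
P=onz(s,S([(485,305),(784,218)]),130);print('side right edge',d(P,0,1))
E
```

```text
handle top [ 515.55735271 -157.12047848  187.        ] [(np.float64(19.7), np.float64(-100.2)), (np.float64(18.8), np.float64(169.9)), (np.float64(19.0), np.float64(81.1)), (np.float64(19.2), np.float64(-8.2))]
handle side [ 512.93902077 -159.31327695  187.        ] [(np.float64(15.1), np.float64(-15.0)), (np.float64(18.0), np.float64(-91.8)), (np.float64(17.3), np.float64(172.7)), (np.float64(19.9), np.float64(80.8))]
cross [ 514.12731572 -159.57479091   45.        ] (np.float64(31.4), np.float64(-102.1)) (np.float64(29.6), np.float64(167.3))
fork end top [ 496.02366419 -152.88790316  130.        ] (np.float64(47.9), np.float64(-102.0))
fork end side [ 494.76310076 -148.44724983  130.        ] (np.float64(33.6), np.float64(-98.6))
left edge (np.float64(103.9), np.float64(-10.7))
right edge (np.float64(61.2), np.float64(-10.6)) (np.float64(41.1), np.float64(-10.2))
rear edge [ 598.55232509 -174.90123192  130.        ] (np.float64(54.7), np.float64(-99.6))
side right edge (np.float64(88.8), np.float64(-21.4))
```

```bash
cat >> h.py <<'E'
def tool():
    s=readout.read_state(); return s,R.from_euler('xyz',s['eef_rot']).as_matrix()
def plan(pos,yawy,verbose=True):
    """tool-frame shift (mm) and turn about tool x (deg) to reach TCP pos with tool y axis at yawy deg, tool x down"""
    s,M=tool(); sh=M.T@(np.array(pos)-s['eef_pos'])
    y=np.array([np.cos(np.radians(yawy)),np.sin(np.radians(yawy)),0]); x=np.array([0,0,-1.]); Z=np.cross(x,y)
    D=np.c_[x,y,Z]; rv=R.from_matrix(M.T@D).as_rotvec()
    print('clock',s['clock'],'pos',s['eef_pos'].round(1),'j',s['joints'].round(3),'gap',round(s['finger_gap'],1),'F',s['wrist_force'].round(2),'M',s['moment'].round(3))
    print('tool y yaw',np.degrees(np.arctan2(M[1,1],M[0,1])).round(1),'z yaw',np.degrees(np.arctan2(M[1,2],M[0,2])).round(1),'x',M[:,0].round(4))
    print('shift',sh.round(1),'turn',rv.round(3),'deg',np.degrees(rv).round(1))
E
python3 - <<'E'
from h import *
plan([514.5,-158.3,260],-10.5)
plan([514.5,-158.3,260],-100.5)
E
```

```text
clock 0.1 pos [156.6 527.  204.9] j [ 1.215  0.3    1.522 -0.     1.321 -0.067] gap 94.1 F [-0.2  -0.82  0.64] M [0.001 0.044 0.015]
tool y yaw 73.5 z yaw -16.5 x [-3.e-04 -1.e-03 -1.e+00]
shift [ -54.5 -555.   538.3] turn [1.465e+00 1.000e-03 1.000e-03] deg [84.   0.   0.1]
clock 0.1 pos [156.6 527.  204.9] j [ 1.215  0.3    1.522 -0.     1.321 -0.067] gap 94.1 F [-0.2  -0.82  0.64] M [0.001 0.044 0.015]
tool y yaw 73.5 z yaw -16.5 x [-3.e-04 -1.e-03 -1.e+00]
shift [ -54.5 -555.   538.3] turn [3.036e+00 2.000e-03 0.000e+00] deg [1.74e+02 1.00e-01 0.00e+00]
```

Emit:
apply_moves --plan '[0, 0, 0, -0.0036, -0.037, 0.0359, 60, 0, 0, 0, -0.0036, -0.037, 0.0359, 60, 0, 0, 0, -0.0036, -0.037, 0.0359, 60, 0, 0, 0, -0.0036, -0.037, 0.0359, 60, 0, 0, 0, -0.0036, -0.037, 0.0359, 60]' --force 40

```text
clock: 0.72
eef_pos: [276.4, 297.2, 223.4]
eef_rot: [-1.411, 1.571, -1.699]
wrist_force: [0.3, 1.5, -0.3]
finger_gap: 56.7
```

Emit:
apply_moves --plan '[0, 0, 0, -0.0036, -0.037, 0.0359, 60, 0, 0, 0, -0.0036, -0.037, 0.0359, 60, 0, 0, 0, -0.0036, -0.037, 0.0359, 60, 0, 0, 0, -0.0036, -0.037, 0.0359, 60, 0, 0, 0, -0.0036, -0.037, 0.0359, 60]'

```text
clock: 1.35
eef_pos: [395.8, 68.6, 241.5]
eef_rot: [1.016, 1.571, 0.728]
wrist_force: [0.6, 1.3, -0.2]
finger_gap: 56.3
```

Emit:
apply_moves --plan '[0, 0, 0, -0.0036, -0.037, 0.0359, 60, 0, 0, 0, -0.0036, -0.037, 0.0359, 60, 0, 0, 0, -0.0036, -0.037, 0.0359, 60, 0, 0, 0, -0.0036, -0.037, 0.0359, 60, 0, 0, 0, -0.0036, -0.037, 0.0359, 60]'

```text
clock: 1.98
eef_pos: [515.2, -159.8, 259.3]
eef_rot: [2.886, 1.57, 2.597]
wrist_force: [1.0, 0.9, 0.2]
finger_gap: 56.4
```

Emit:
apply_moves --plan '[0.17, 0, 0, 0, 0, 0, 60, 0.17, 0, 0, 0, 0, 0, 60, 0.17, 0, 0, 0, 0, 0, 60, 0.17, 0, 0, 0, 0, 0, 60, 0.17, 0, 0, 0, 0, 0, 60]'

```text
clock: 2.6
eef_pos: [514.7, -158.1, 259.1]
eef_rot: [-2.369, 1.57, 2.769]
wrist_force: [1.2, -0.1, 0.3]
finger_gap: 56.4
```

Emit:
apply_moves --plan '[0.17, 0, 0, 0, 0, 0, 60, 0.17, 0, 0, 0, 0, 0, 60, 0.17, 0, 0, 0, 0, 0, 60, 0.105, 0, 0, 0, 0, 0, 60, 0, 0, 0, 0, 0, 0, 60]'

```text
clock: 3.22
eef_pos: [514.7, -158.1, 259.2]
eef_rot: [-1.734, 1.57, 2.796]
wrist_force: [0.0, 0.6, -0.6]
finger_gap: 56.8
```

```bash
python3 - <<'E'
from h import *
plan([514.5,-158.3,145],-10.5)
E
```

```text
clock 3.225 pos [ 514.7 -158.1  259.2] j [-0.366  0.238  1.474 -0.     1.43  -0.184] gap 56.8 F [ 0.    0.6  -0.56] M [-0.101  0.059  0.022]
tool y yaw -10.4 z yaw -100.4 x [-5.e-04  2.e-04 -1.e+00]
shift [ 1.142e+02 -1.000e-01  2.000e-01] turn [ 0.001 -0.     0.001] deg [ 0.1 -0.   0. ]
```

Emit:
apply_moves --plan '[0, 0, 0, 0.03, 0, 0, 60, 0, 0, 0, 0.02, 0, 0, 60, 0, 0, 0, 0.01, 0, 0, 60, 0, 0, 0, 0, 0, 0, 60]'

```text
clock: 3.72
eef_pos: [514.7, -158.1, 199.3]
eef_rot: [-1.722, 1.57, 2.808]
wrist_force: [0.7, -0.5, 1.6]
finger_gap: 56.4
```

```bash
python3 - <<'E'
from h import *
o=[]
for n,(x,y) in(('top',(350,215)),('side',(300,190))):
    c=snap(n,n+'1.png'); o.append(cv2.resize(c['image'][y:y+90,x:x+80],None,fx=5,fy=5,interpolation=cv2.INTER_CUBIC))
cv2.imwrite('pics/g1.png',np.hstack(o)[:,:,::-1])
E
```

```text
(no output)
```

View pics/g1.png

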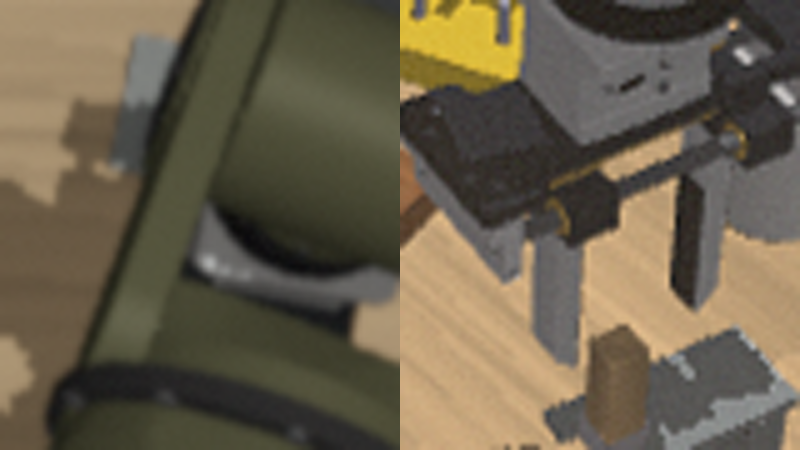

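The side view shows the two fingertips at about (331,263) and (358,251), straddling the handle at about (343,259). Descending.

Emit:
apply_moves --plan '[0, 0, 0, 0.02, 0, 0, 60, 0, 0, 0, 0.02, 0, 0, 60, 0, 0, 0, 0.01, 0, 0, 60, 0, 0, 0, 0.004, 0, 0, 60, 0, 0, 0, 0, 0, 0, 60]'

```text
clock: 4.45
eef_pos: [515.0, -158.2, 145.9]
eef_rot: [1.402, 1.57, -0.352]
wrist_force: [1.1, 0.2, 0.5]
finger_gap: 56.3
```

Emit:
apply_moves --plan '[0, 0, 0, 0, 0, 0, 22, 0, 0, 0, 0, 0, 0, 10, 0, 0, 0, 0, 0, 0, 10, 0, 0, 0, 0, 0, 0, 10, 0, 0, 0, 0, 0, 0, 10]' --force 15

```text
clock: 5.08
eef_pos: [514.8, -158.2, 145.5]
eef_rot: [-1.159, 1.571, -2.913]
wrist_force: [-0.7, -1.0, 0.9]
finger_gap: 19.8
```

Emit:
apply_moves --plan '[0, 0, 0, 0, 0, 0, 0, 0, 0, 0, 0, 0, 0, 0, 0, 0, 0, 0, 0, 0, 0]' --force 45

```text
clock: 5.45
eef_pos: [514.8, -158.2, 145.5]
eef_rot: [-0.56, 1.571, -2.314]
wrist_force: [-1.0, -0.0, 2.0]
finger_gap: 19.5
```

```bash
python3 - <<'E'
from h import *
plan([514.5,-158.3,155],-10.5)
o=[]
for n,(x,y) in(('side',(300,190)),):
    c=snap(n,n+'2.png'); o.append(cv2.resize(c['image'][y:y+120,x:x+100],None,fx=5,fy=5,interpolation=cv2.INTER_CUBIC))
cv2.imwrite('pics/g2.png',np.hstack(o)[:,:,::-1])
E
```

```text
clock 5.45 pos [ 514.8 -158.2  145.5] j [-0.366  0.331  1.625 -0.     1.185 -0.183] gap 19.5 F [-0.97 -0.03  2.02] M [-0.081  0.293  0.017]
tool y yaw -10.5 z yaw -100.5 x [-0. -0. -1.]
shift [-9.5 -0.2  0.2] turn [0. 0. 0.] deg [0. 0. 0.]
```

View pics/g2.png

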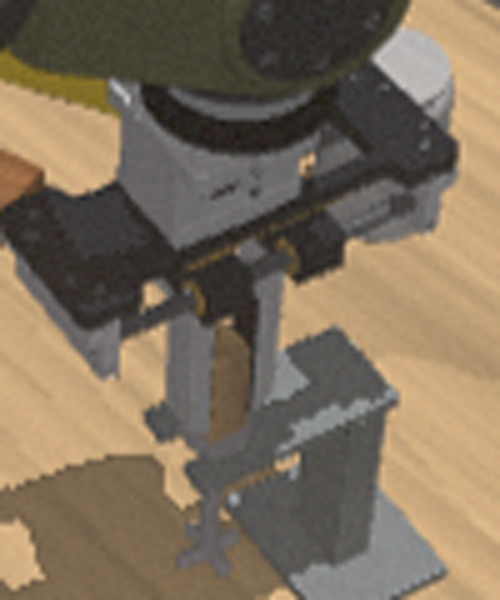

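Emit:
apply_moves --plan '[0, 0, 0, -0.004, 0, 0, 0, 0, 0, 0, -0.008, 0, 0, 0, 0, 0, 0, 0, 0, 0, 0]'

```text
clock: 5.88
eef_pos: [515.1, -158.3, 158.2]
eef_rot: [1.382, 1.57, -0.372]
wrist_force: [0.1, 0.5, -1.4]
finger_gap: 19.7
```

Emit:
apply_moves --plan '[0, 0, 0, 0, -0.01, 0, 0, 0, 0, 0, 0, -0.02, 0, 0, 0, 0, 0, 0, -0.02, 0, 0, 0, 0, 0, 0, -0.02, 0, 0, 0, 0, 0, 0, 0, 0, 0]'

```text
clock: 6.5
eef_pos: [445.0, -145.2, 157.5]
eef_rot: [-0.501, 1.571, -2.255]
wrist_force: [0.1, -0.6, -1.6]
finger_gap: 19.6
```

```bash
python3 - <<'E'
from h import *
plan([570.4,134.6,195],-45)
for n in('top','side'):
    c=snap(n,n+'3.png')
c=load('side3'); x,y=240,200
cv2.imwrite('pics/g3.png',cv2.resize(c['image'][y:y+120,x:x+160],None,fx=5,fy=5,interpolation=cv2.INTER_CUBIC)[:,:,::-1])
E
```

```text
clock 6.5 pos [ 445.  -145.2  157.5] j [-0.394  0.166  1.803 -0.     1.172 -0.21 ] gap 19.6 F [ 0.1  -0.64 -1.58] M [-0.096  0.079 -0.015]
tool y yaw -10.5 z yaw -100.5 x [-0. -0. -1.]
shift [ -37.5   72.3 -298. ] turn [0.602 0.    0.   ] deg [34.5  0.   0. ]
```

View pics/g3.png

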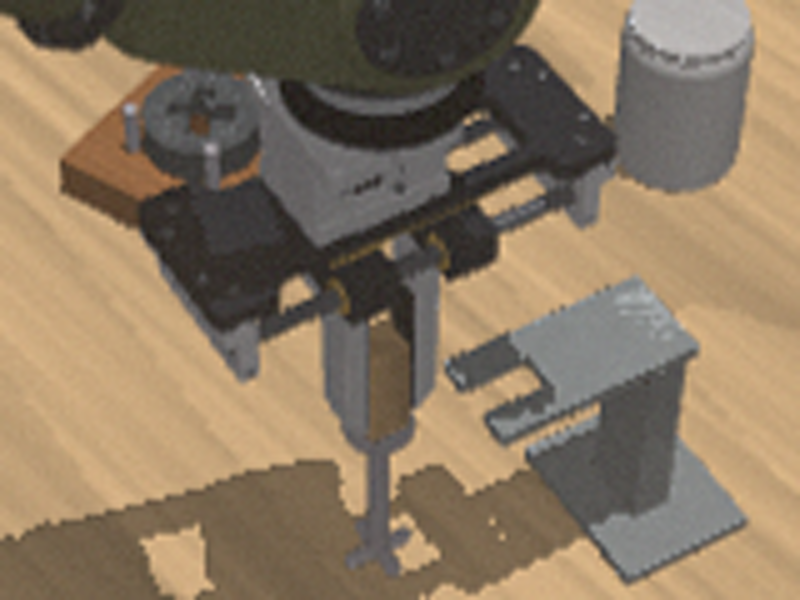

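```bash
python3 - <<'E'
from h import *
c=load('side3')
g=lambda x,y,w,h,f:cv2.resize(c['image'][y:y+h,x:x+w],(w*f,h*f),interpolation=cv2.INTER_CUBIC)
cv2.imwrite('pics/g3b.png',np.hstack([g(300,280,36,40,11),g(327,254,36,40,11)])[:,:,::-1])
print(proj(c,[445,-145.2,57]))
E
```

```text
[[314.66385165 309.1185975 ]]
```

View pics/g3b.png

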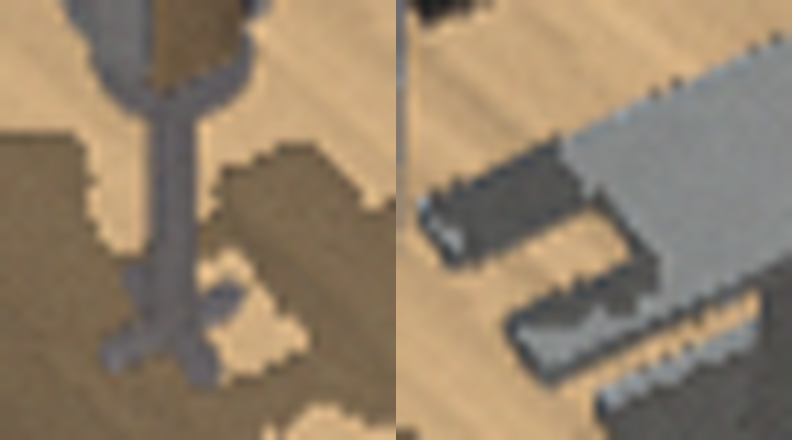

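```bash
python3 - <<'E'
from h import *
c=load('side3')
S=lambda p:(np.array(p,float)-[396,0])/11+[327,254]-.45
names=['Lout','Rin','Rout','backL','backR','Rout_alt']
P=onz(c,S([(420,205),(508,325),(540,362),(592,195),(655,250),(548,372)]),130)
for n,p in zip(names,P): print(n,p.round(1))
e=P[2]-P[0];print(np.linalg.norm(e),np.degrees(np.arctan2(e[1],e[0])))
u=np.array([np.cos(np.radians(-11)),np.sin(np.radians(-11)),0]);v=np.array([-u[1],u[0],0])
o=np.array([517.7,-158,130])
for n,p in zip(names,P): print(n,((p-o)@u).round(1),((p-o)@v).round(1))
c=load('top3')
cv2.imwrite('pics/g3t.png',cv2.resize(c['image'][205:285,350:430],None,fx=7,fy=7,interpolation=cv2.INTER_CUBIC)[:,:,::-1])
E
```

```text
Lout [ 498.7 -131.2  130. ]
Rin [ 490.7 -165.3  130. ]
Rout [ 489.1 -176.1  130. ]
backL [ 526.3 -152.2  130. ]
backR [ 525.7 -170.8  130. ]
Rout_alt [ 488.5 -179.   130. ]
45.96697436555191 -102.14786971300306
Lout -23.7 22.7
Rin -25.1 -12.3
Rout -24.7 -23.3
backL 7.3 7.3
backR 10.3 -11.0
Rout_alt -24.7 -26.1
```

View pics/g3t.png

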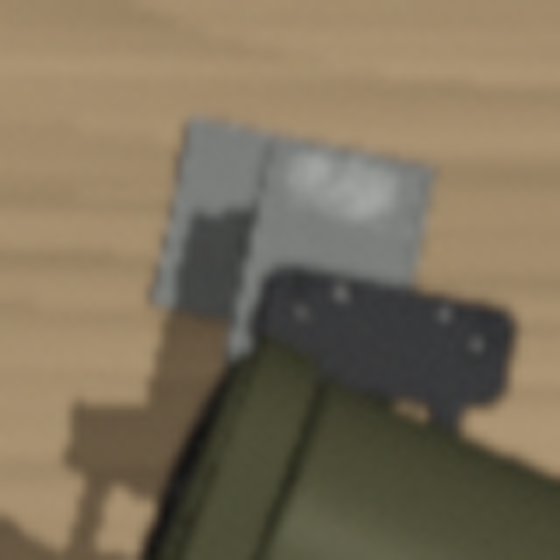

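Emit:
apply_moves --plan '[0, 0, 0, -0.0125, 0, 0, 0, 0, 0, 0, -0.0125, 0.0103, -0.0426, 0, 0, 0, 0, -0.0125, 0.0103, -0.0426, 0, 0, 0, 0, 0, 0.0103, -0.0426, 0, 0, 0, 0, 0, 0.0103, -0.0426, 0]'

```text
clock: 7.22
eef_pos: [518.4, 16.1, 195.9]
eef_rot: [1.642, 1.57, -0.112]
wrist_force: [0.2, -0.4, -1.6]
finger_gap: 19.9
```

Emit:
apply_moves --plan '[0, 0, 0, 0, 0.0103, -0.0426, 0, 0, 0, 0, 0, 0.0103, -0.0426, 0, 0, 0, 0, 0, 0.0103, -0.0426, 0, 0.15, 0, 0, 0, 0, 0, 0, 0.15, 0, 0, 0, 0, 0, 0]'

```text
clock: 7.85
eef_pos: [571.5, 135.4, 195.2]
eef_rot: [-0.638, 1.571, -2.696]
wrist_force: [-0.7, -0.3, -1.3]
finger_gap: 19.4
```

Emit:
apply_moves --plan '[0.15, 0, 0, 0, 0, 0, 0, 0.152, 0, 0, 0, 0, 0, 0, 0, 0, 0, 0, 0, 0, 0, 0, 0, 0, 0, 0, 0, 0]'

```text
clock: 8.35
eef_pos: [571.3, 134.8, 195.2]
eef_rot: [2.454, 1.571, 0.101]
wrist_force: [-0.3, -0.1, -1.4]
finger_gap: 19.8
```

```bash
python3 - <<'E'
from h import *
plan([570.4,134.6,156],-45)
for n in('top','side'):
    c=snap(n,n+'4.png')
c=load('side4')
cv2.imwrite('pics/g4.png',cv2.resize(c['image'][150:270,220:340],None,fx=5,fy=5,interpolation=cv2.INTER_CUBIC)[:,:,::-1])
s,M=tool(); p=s['eef_pos'];print(proj(c,[p[0],p[1],p[2]-100.5]))
E
```

```text
clock 8.35 pos [571.3 134.8 195.2] j [ 0.169  0.39   1.424 -0.     1.327  0.951] gap 19.8 F [-0.34 -0.12 -1.44] M [-0.046  0.082  0.019]
tool y yaw -44.8 z yaw -134.8 x [ 2.e-04  0.e+00 -1.e+00]
shift [39.2 -0.5  0.7] turn [ 0.004 -0.    -0.   ] deg [ 0.2 -0.  -0. ]
[[279.33876916 208.17832907]]
```

View pics/g4.png

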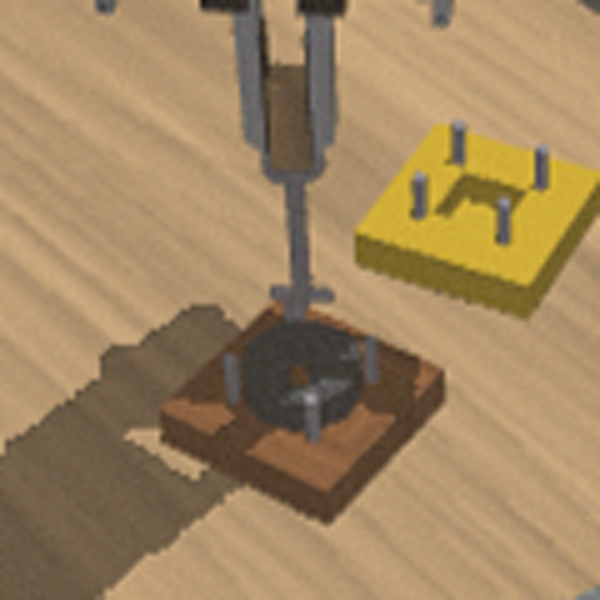

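```bash
python3 - <<'E'
from h import *
c=load('side4')
cv2.imwrite('pics/g4b.png',cv2.resize(c['image'][180:230,255:305],None,fx=14,fy=14,interpolation=cv2.INTER_CUBIC)[:,:,::-1])
E
```

```text
(no output)
```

View pics/g4b.png

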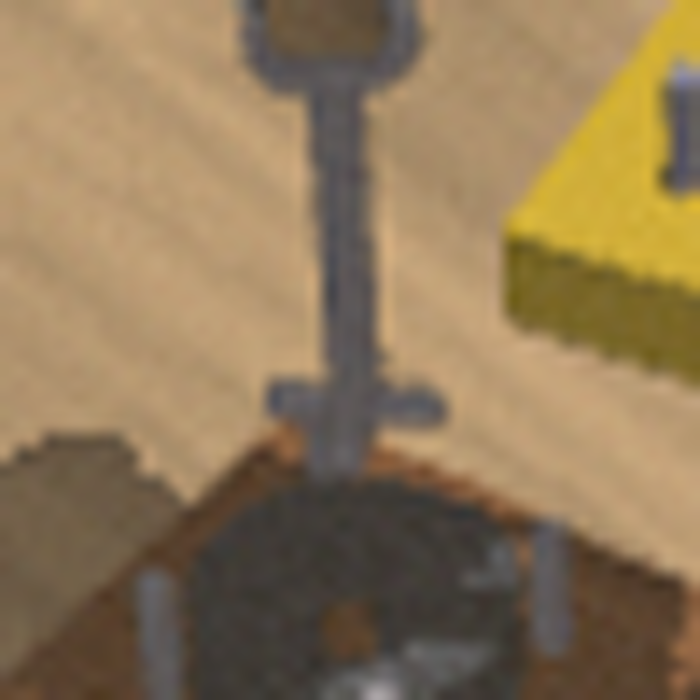

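Emit:
apply_moves --plan '[0.003, 0, 0, 0.015, -0.001, 0.001, 0, 0, 0, 0, 0.012, 0, 0, 0, 0, 0, 0, 0.01, 0, 0, 0, 0, 0, 0, 0.003, 0, 0, 0, 0, 0, 0, 0, 0, 0, 0]'

```text
clock: 9.07
eef_pos: [569.7, 134.7, 154.9]
eef_rot: [-0.752, 1.571, -3.111]
wrist_force: [0.8, 0.4, -1.2]
finger_gap: 20.1
```

```bash
python3 - <<'E'
from h import *
plan([570,134.8,147],-45)
o=[]
c=snap('side','side5.png')
cv2.imwrite('pics/g5.png',cv2.resize(c['image'][190:240,255:305],None,fx=12,fy=12,interpolation=cv2.INTER_CUBIC)[:,:,::-1])
E
```

```text
clock 9.075 pos [569.7 134.7 154.9] j [0.17  0.422 1.476 0.    1.243 0.958] gap 20.1 F [ 0.82  0.45 -1.22] M [-0.08   0.078 -0.014]
tool y yaw -45.1 z yaw -135.1 x [-1.e-04 -0.e+00 -1.e+00]
shift [ 7.9  0.1 -0.3] turn [-0.003  0.     0.   ] deg [-0.1  0.   0. ]
```

View pics/g5.png

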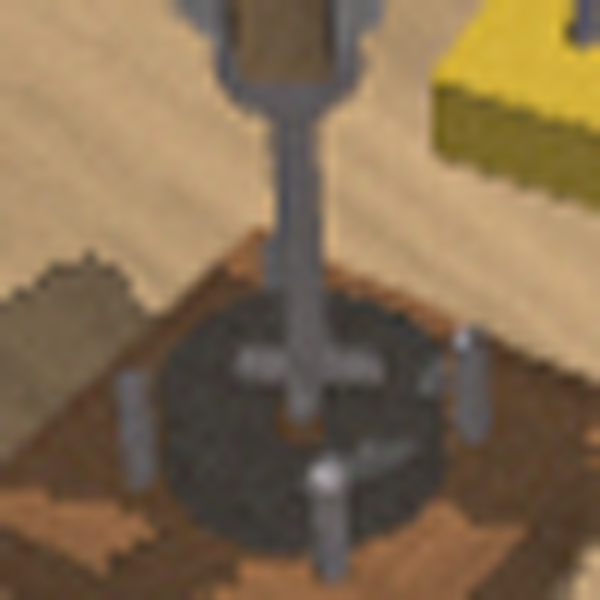

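Emit:
apply_moves --plan '[0, 0, 0, 0.001, 0, 0, 0, 0, 0, 0, 0.001, 0, 0, 0, 0, 0, 0, 0.001, 0, 0, 0, 0, 0, 0, 0.001, 0, 0, 0]'

```text
clock: 9.62
eef_pos: [569.7, 134.7, 150.9]
eef_rot: [3.044, 1.571, 0.685]
wrist_force: [-0.6, -0.2, -1.7]
finger_gap: 20.0
```

Emit:
apply_moves --plan '[0, 0, 0, 0.0007, 0, 0, 0, 0, 0, 0, 0.0007, 0, 0, 0]'

```text
clock: 9.88
eef_pos: [569.7, 134.7, 149.5]
eef_rot: [-2.344, 1.571, 1.58]
wrist_force: [0.3, 0.8, -1.8]
finger_gap: 19.8
```

```bash
python3 - <<'E'
from h import *
plan([570,134.8,147],-45)
E
```

```text
clock 9.875 pos [569.7 134.7 149.5] j [0.17  0.427 1.482 0.    1.232 0.958] gap 19.8 F [ 0.29  0.77 -1.78] M [-0.048  0.113  0.001]
tool y yaw -45.1 z yaw -135.1 x [-0.  0. -1.]
shift [ 2.5  0.1 -0.3] turn [-0.003 -0.     0.   ] deg [-0.1 -0.   0. ]
```

Emit:
apply_moves --plan '[0, 0, 0, 0.0007, 0, 0, 0, 0, 0, 0, 0.0007, 0, 0, 0, 0, 0, 0, 0.0007, 0, 0, 0]'

```text
clock: 10.25
eef_pos: [569.7, 134.7, 147.4]
eef_rot: [2.694, 1.571, 0.335]
wrist_force: [0.0, 0.3, -2.5]
finger_gap: 19.9
```

Emit:
apply_moves --plan '[0, 0, 0, 0.0007, 0, 0, 0, 0, 0, 0, 0.0007, 0, 0, 0]'

```text
clock: 10.5
eef_pos: [569.7, 134.7, 146.0]
eef_rot: [1.84, 1.571, -0.519]
wrist_force: [0.1, -0.6, -1.9]
finger_gap: 20.0
```

Emit:
apply_moves --plan '[0, 0, 0, 0.0005, 0, 0, 0, 0, 0, 0, 0.0005, 0, 0, 0]'

```text
clock: 10.75
eef_pos: [569.7, 134.7, 145.0]
eef_rot: [-2.043, 1.571, 1.881]
wrist_force: [0.7, -0.6, -1.8]
finger_gap: 19.8
```

Emit:
apply_moves --plan '[0, 0, 0, 0.0005, 0, 0, 0, 0, 0, 0, 0.0005, 0, 0, 0]'

```text
clock: 11.0
eef_pos: [569.8, 134.7, 144.3]
eef_rot: [2.495, 1.571, 0.136]
wrist_force: [-0.6, -0.2, 3.9]
finger_gap: 19.9
```

Emit:
apply_moves --plan '[0, 0, 0, 0.0005, 0, 0, 0, 0, 0, 0, 0, 0, 0, 0]'

```text
clock: 11.25
eef_pos: [569.8, 134.7, 144.2]
eef_rot: [2.572, 1.57, 0.213]
wrist_force: [-2.3, -0.3, 4.4]
finger_gap: 19.8
```

Emit:
apply_moves --plan '[0, 0, 0, 0.0005, 0, 0, 0, 0, 0, 0, 0, 0, 0, 0]'

```text
clock: 11.5
eef_pos: [569.9, 134.8, 144.0]
eef_rot: [2.593, 1.57, 0.234]
wrist_force: [-2.9, -0.3, 9.6]
finger_gap: 19.8
```

Emit:
apply_moves --plan '[-0.05, 0, 0, -0.0003, 0, 0, 0, -0.05, 0, 0, 0, 0, 0, 0, -0.05, 0, 0, 0, 0, 0, 0]'

```text
clock: 11.88
eef_pos: [569.9, 134.7, 143.7]
eef_rot: [2.309, 1.57, 0.102]
wrist_force: [-0.1, 0.5, 0.6]
finger_gap: 19.5
```

Emit:
apply_moves --plan '[-0.035, 0, 0, 0, 0, 0, 0, -0.035, 0, 0, 0, 0, 0, 0]'

```text
clock: 12.12
eef_pos: [569.7, 134.8, 143.3]
eef_rot: [3.002, 1.571, 0.865]
wrist_force: [-0.1, 0.6, -0.2]
finger_gap: 19.5
```

Emit:
apply_moves --plan '[-0.035, 0, 0, 0, 0, 0, 0, -0.035, 0, 0, 0, 0, 0, 0]'

```text
clock: 12.38
eef_pos: [569.6, 134.6, 143.2]
eef_rot: [-0.558, 1.57, -2.625]
wrist_force: [0.2, 0.4, -1.0]
finger_gap: 19.8
```

Emit:
apply_moves --plan '[0, 0, 0, 0.0006, 0, 0, 0, 0, 0, 0, 0.0006, 0, 0, 0]'

```text
clock: 12.62
eef_pos: [569.7, 134.7, 142.1]
eef_rot: [-1.253, 1.571, 2.961]
wrist_force: [-0.2, 0.5, 0.1]
finger_gap: 19.5
```

Emit:
apply_moves --plan '[0, 0, 0, 0.0006, 0, 0, 0, 0, 0, 0, 0.0006, 0, 0, 0]'

```text
clock: 12.88
eef_pos: [569.8, 134.8, 141.2]
eef_rot: [2.792, 1.57, 0.723]
wrist_force: [-1.3, 0.8, 4.5]
finger_gap: 19.9
```

```bash
python3 - <<'E'
from h import *
plan([570,134.8,147],-45)
E
```

```text
clock 12.875 pos [569.8 134.8 141.2] j [0.17  0.435 1.491 0.    1.215 0.668] gap 19.9 F [-1.26  0.8   4.47] M [0.392 0.531 0.07 ]
tool y yaw -28.5 z yaw -118.5 x [ 4.e-04  3.e-04 -1.e+00]
shift [-5.8  0.2 -0.1] turn [ 0.287 -0.    -0.   ] deg [16.5 -0.  -0. ]
```

Emit:
apply_moves --plan '[-0.03, 0, 0, 0, 0, 0, 0, -0.03, 0, 0, 0, 0, 0, 0]'

```text
clock: 13.12
eef_pos: [569.7, 134.7, 140.8]
eef_rot: [-0.149, 1.571, -2.155]
wrist_force: [0.6, 1.4, 0.5]
finger_gap: 19.7
```

Emit:
apply_moves --plan '[0, 0, 0, 0.0006, 0, 0, 0, 0, 0, 0, 0.0006, 0, 0, 0]'

```text
clock: 13.38
eef_pos: [569.7, 134.6, 139.5]
eef_rot: [-0.897, 1.571, -2.906]
wrist_force: [0.5, 0.5, -1.0]
finger_gap: 19.9
```

Freed up. Continuing towards plate 3, with contact expected near TCP 137.5.

Emit:
apply_moves --plan '[0, 0, 0, 0.0006, 0, 0, 0, 0, 0, 0, 0.0006, 0, 0, 0]'

```text
clock: 13.62
eef_pos: [569.7, 134.7, 138.4]
eef_rot: [-0.781, 1.571, -2.79]
wrist_force: [0.5, 1.1, -0.2]
finger_gap: 19.7
```

Emit:
apply_moves --plan '[0, 0, 0, 0.0005, 0, 0, 0, 0, 0, 0, 0.0005, 0, 0, 0]'

```text
clock: 13.88
eef_pos: [569.7, 134.7, 137.5]
eef_rot: [-0.612, 1.571, -2.621]
wrist_force: [1.0, 0.8, -1.3]
finger_gap: 20.1
```

Emit:
apply_moves --plan '[0, 0, 0, 0.0005, 0, 0, 0, 0, 0, 0, 0, 0, 0, 0]'

```text
clock: 14.12
eef_pos: [569.7, 134.7, 137.0]
eef_rot: [-0.431, 1.571, -2.44]
wrist_force: [0.2, 0.8, -1.3]
finger_gap: 19.7
```

Emit:
apply_moves --plan '[0, 0, 0, 0.0005, 0, 0, 0, 0, 0, 0, 0, 0, 0, 0]'

```text
clock: 14.38
eef_pos: [569.7, 134.7, 136.5]
eef_rot: [-0.535, 1.571, -2.544]
wrist_force: [-0.3, 0.5, -1.4]
finger_gap: 20.0
```

Emit:
apply_moves --plan '[0, 0, 0, 0.0005, 0, 0, 0, 0, 0, 0, 0, 0, 0, 0]'

```text
clock: 14.62
eef_pos: [569.7, 134.6, 136.0]
eef_rot: [-0.942, 1.571, -2.951]
wrist_force: [-0.7, 1.6, -1.6]
finger_gap: 19.8
```

```bash
python3 - <<'E'
from h import *
plan([570,134.8,147],-45)
E
```

```text
clock 14.625 pos [569.7 134.6 136. ] j [ 0.17   0.441  1.496 -0.     1.205  0.608] gap 19.8 F [-0.72  1.6  -1.62] M [ 0.114 -0.026 -0.008]
tool y yaw -25.1 z yaw -115.1 x [-1.e-04 -0.e+00 -1.e+00]
shift [-11.    0.2  -0.3] turn [0.347 0.    0.   ] deg [19.9  0.   0. ]
```

Emit:
apply_moves --plan '[0, 0, 0, 0.0005, 0, 0, 0, 0, 0, 0, 0, 0, 0, 0]'

```text
clock: 14.88
eef_pos: [569.7, 134.6, 135.5]
eef_rot: [-0.888, 1.571, -2.897]
wrist_force: [1.1, 1.5, -0.9]
finger_gap: 19.7
```

Emit:
apply_moves --plan '[0, 0, 0, 0.0005, 0, 0, 0, 0, 0, 0, 0, 0, 0, 0]'

```text
clock: 15.12
eef_pos: [569.7, 134.7, 135.0]
eef_rot: [-0.958, 1.571, -2.967]
wrist_force: [0.5, 0.1, -1.4]
finger_gap: 19.8
```

Emit:
apply_moves --plan '[0, 0, 0, 0.0005, 0, 0, 0, 0, 0, 0, 0, 0, 0, 0]'

```text
clock: 15.38
eef_pos: [569.7, 134.7, 134.5]
eef_rot: [-0.928, 1.571, -2.936]
wrist_force: [0.2, 0.8, -1.8]
finger_gap: 19.4
```

Emit:
apply_moves --plan '[0, 0, 0, 0.0005, 0, 0, 0, 0, 0, 0, 0.0005, 0, 0, 0]'

```text
clock: 15.62
eef_pos: [569.7, 134.6, 133.5]
eef_rot: [-0.916, 1.571, -2.925]
wrist_force: [0.6, 0.8, -1.6]
finger_gap: 19.6
```

Emit:
apply_moves --plan '[0, 0, 0, 0.0005, 0, 0, 0, 0, 0, 0, 0.0005, 0, 0, 0]'

```text
clock: 15.88
eef_pos: [569.6, 134.6, 132.4]
eef_rot: [-0.551, 1.571, -2.56]
wrist_force: [0.3, -0.1, -1.1]
finger_gap: 19.8
```

Emit:
apply_moves --plan '[0, 0, 0, 0.0005, 0, 0, 0, 0, 0, 0, 0.0005, 0, 0, 0]'

```text
clock: 16.12
eef_pos: [569.7, 134.6, 131.5]
eef_rot: [-0.272, 1.571, -2.281]
wrist_force: [-0.5, -0.6, -2.0]
finger_gap: 19.7
```

Emit:
apply_moves --plan '[0, 0, 0, 0.0005, 0, 0, 0, 0, 0, 0, 0.0005, 0, 0, 0]'

```text
clock: 16.38
eef_pos: [569.7, 134.7, 130.5]
eef_rot: [0.134, 1.571, -1.875]
wrist_force: [-0.3, -0.2, -0.7]
finger_gap: 19.8
```

```bash
python3 - <<'E'
from h import *
plan([570,134.8,147],-45)
c=snap('side','side6.png')
cv2.imwrite('pics/g6.png',cv2.resize(c['image'][190:240,255:305],None,fx=12,fy=12,interpolation=cv2.INTER_CUBIC)[:,:,::-1])
E
```

```text
clock 16.375 pos [569.7 134.7 130.5] j [ 0.17   0.447  1.501 -0.     1.194  0.608] gap 19.8 F [-0.29 -0.22 -0.74] M [-0.104  0.085  0.04 ]
tool y yaw -25.1 z yaw -115.1 x [-0. -0. -1.]
shift [-16.5   0.2  -0.3] turn [ 0.347  0.    -0.   ] deg [19.9  0.  -0. ]
```

View pics/g6.png

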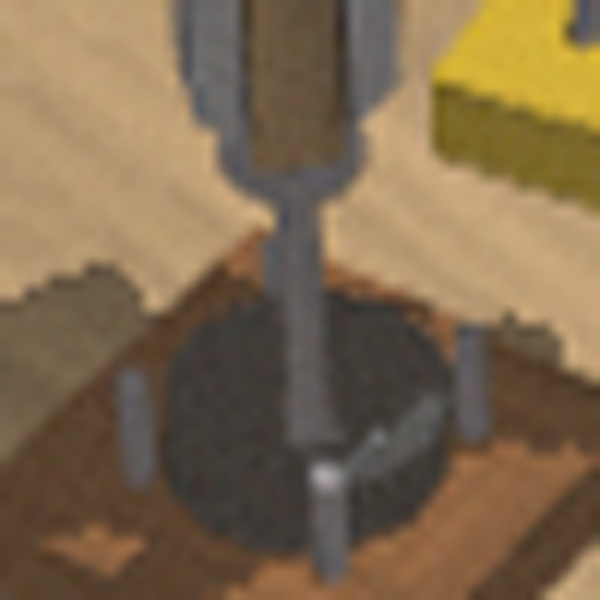

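Emit:
apply_moves --plan '[0, 0, 0, 0.0006, 0, 0, 0, 0, 0, 0, 0.0006, 0, 0, 0, 0, 0, 0, 0.0006, 0, 0, 0]'

```text
clock: 16.8
eef_pos: [569.7, 134.7, 128.7]
eef_rot: [-0.849, 1.571, -2.858]
wrist_force: [-0.8, 0.2, -1.9]
finger_gap: 20.0
```

Emit:
apply_moves --plan '[0, 0, 0, 0.0006, 0, 0, 0, 0, 0, 0, 0.0006, 0, 0, 0, 0, 0, 0, 0.0006, 0, 0, 0]'

```text
clock: 17.18
eef_pos: [569.7, 134.6, 126.9]
eef_rot: [-0.633, 1.571, -2.642]
wrist_force: [1.0, 0.4, -1.5]
finger_gap: 19.6
```

Emit:
apply_moves --plan '[0, 0, 0, 0.0006, 0, 0, 0, 0, 0, 0, 0.0006, 0, 0, 0, 0, 0, 0, 0.0006, 0, 0, 0]'

```text
clock: 17.55
eef_pos: [569.7, 134.7, 125.1]
eef_rot: [0.715, 1.571, -1.294]
wrist_force: [0.5, 0.6, -1.1]
finger_gap: 19.9
```

Emit:
apply_moves --plan '[0, 0, 0, 0.0007, 0, 0, 0, 0, 0, 0, 0.0007, 0, 0, 0, 0, 0, 0, 0.0007, 0, 0, 0]'

```text
clock: 17.92
eef_pos: [569.7, 134.7, 123.0]
eef_rot: [-0.175, 1.571, -2.184]
wrist_force: [-0.3, -0.5, -1.2]
finger_gap: 20.2
```

Emit:
apply_moves --plan '[0, 0, 0, 0.0007, 0, 0, 0, 0, 0, 0, 0.0007, 0, 0, 0, 0, 0, 0, 0.0007, 0, 0, 0]'

```text
clock: 18.3
eef_pos: [569.7, 134.7, 120.9]
eef_rot: [1.763, 1.571, -0.246]
wrist_force: [-0.6, -0.2, -1.4]
finger_gap: 20.0
```

Emit:
apply_moves --plan '[0, 0, 0, 0.001, 0, 0, 0, 0, 0, 0, 0.001, 0, 0, 0, 0, 0, 0, 0.001, 0, 0, 0, 0, 0, 0, 0.001, 0, 0, 0, 0, 0, 0, 0.001, 0, 0, 0]'

```text
clock: 18.92
eef_pos: [569.7, 134.7, 115.9]
eef_rot: [-0.223, 1.571, -2.231]
wrist_force: [0.8, -0.2, -1.8]
finger_gap: 19.5
```

Emit:
apply_moves --plan '[-0.12, 0, 0, 0, 0, 0, 0, -0.12, 0, 0, 0, 0, 0, 0]'

```text
clock: 19.18
eef_pos: [569.7, 134.7, 115.9]
eef_rot: [-2.458, 1.571, 2.06]
wrist_force: [0.1, -0.4, -1.6]
finger_gap: 20.0
```

```bash
python3 - <<'E'
from h import *
plan([570,134.8,147],23)
E
```

```text
clock 19.175 pos [569.7 134.7 115.9] j [0.17  0.463 1.514 0.    1.165 0.364] gap 20.0 F [ 0.11 -0.38 -1.58] M [-0.107  0.074 -0.065]
tool y yaw -11.1 z yaw -101.1 x [-0.  0. -1.]
shift [-31.1   0.3  -0.2] turn [-0.595 -0.     0.   ] deg [-34.1  -0.    0. ]
```

Emit:
apply_moves --plan '[-0.15, 0, 0, 0, 0, 0, 0, -0.15, 0, 0, 0, 0, 0, 0, -0.15, 0, 0, 0, 0, 0, 0, -0.145, 0, 0, 0, 0, 0, 0]'

```text
clock: 19.68
eef_pos: [569.7, 134.7, 115.9]
eef_rot: [-1.885, 1.571, -3.054]
wrist_force: [-0.2, 0.0, -2.0]
finger_gap: 19.6
```

Emit:
apply_moves --plan '[0, 0, 0, -0.001, 0, 0, 0, 0, 0, 0, -0.001, 0, 0, 0, 0, 0, 0, -0.001, 0, 0, 0, 0, 0, 0, -0.001, 0, 0, 0, 0, 0, 0, -0.001, 0, 0, 0]'

```text
clock: 20.3
eef_pos: [569.7, 134.7, 121.0]
eef_rot: [1.271, 1.571, 0.097]
wrist_force: [-0.3, 0.4, -2.4]
finger_gap: 19.8
```

Emit:
apply_moves --plan '[0, 0, 0, -0.001, 0, 0, 0, 0, 0, 0, -0.001, 0, 0, 0]'

```text
clock: 20.55
eef_pos: [569.6, 134.7, 122.8]
eef_rot: [-1.792, 1.57, -2.966]
wrist_force: [0.0, 0.5, -5.6]
finger_gap: 19.4
```

Emit:
apply_moves --plan '[0, 0, 0, -0.001, 0, 0, 0, 0, 0, 0, 0, 0, 0, 0]'

```text
clock: 20.8
eef_pos: [569.5, 134.7, 123.7]
eef_rot: [-1.734, 1.57, -2.908]
wrist_force: [0.2, -0.3, -5.1]
finger_gap: 19.5
```

```bash
python3 - <<'E'
from h import *
plan([570,134.8,147],23)
E
```

```text
clock 20.8 pos [569.5 134.7 123.7] j [ 0.17   0.454  1.507 -0.     1.181 -0.227] gap 19.5 F [ 0.18 -0.29 -5.1 ] M [-0.086  0.023 -0.053]
tool y yaw 22.7 z yaw -67.3 x [-6.e-04 -1.e-04 -1.e+00]
shift [-23.3   0.5   0. ] turn [-0.004 -0.     0.001] deg [-0.3 -0.   0. ]
```

Emit:
apply_moves --plan '[0, 0, 0, -0.002, 0, 0, 0, 0, 0, 0, -0.004, 0, 0, 0, 0, 0, 0, -0.006, 0, 0, 0, 0, 0, 0, -0.006, 0, 0, 0, 0, 0, 0, -0.006, 0, 0, 0]'

```text
clock: 21.42
eef_pos: [569.7, 134.7, 148.5]
eef_rot: [1.347, 1.571, 0.174]
wrist_force: [0.3, 0.1, -4.7]
finger_gap: 19.9
```

Emit:
apply_moves --plan '[0, 0, 0, -0.007, 0, 0, 0, 0, 0, 0, -0.007, 0, 0, 0, 0, 0, 0, -0.007, 0, 0, 0, 0, 0, 0, -0.007, 0, 0, 0, 0, 0, 0, -0.004, 0, 0, 0]'

```text
clock: 22.05
eef_pos: [569.8, 134.7, 180.5]
eef_rot: [1.354, 1.57, 0.18]
wrist_force: [-0.1, 0.9, -5.7]
finger_gap: 20.0
```

Emit:
apply_moves --plan '[0, 0, 0, 0, 0, 0, 0, 0, 0, 0, 0, 0, 0, 0]'

```text
clock: 22.3
eef_pos: [569.6, 134.6, 179.7]
eef_rot: [-1.748, 1.57, -2.922]
wrist_force: [0.3, 0.8, -6.7]
finger_gap: 19.8
```

```bash
python3 - <<'E'
from h import *
plan([445,-144.8,180],22.7)
c=snap('side','side7.png')
cv2.imwrite('pics/g7.png',cv2.resize(c['image'][160:250,230:330],None,fx=6,fy=6,interpolation=cv2.INTER_CUBIC)[:,:,::-1])
E
```

```text
clock 22.3 pos [569.6 134.6 179.7] j [ 0.17   0.399  1.448 -0.     1.294 -0.227] gap 19.8 F [ 0.25  0.8  -6.71] M [-0.119  0.031  0.007]
tool y yaw 22.7 z yaw -67.3 x [-4.e-04 -1.e-04 -1.e+00]
shift [  -0.3 -222.9  209.5] turn [ 0.001 -0.     0.   ] deg [ 0. -0.  0.]
```

View pics/g7.png

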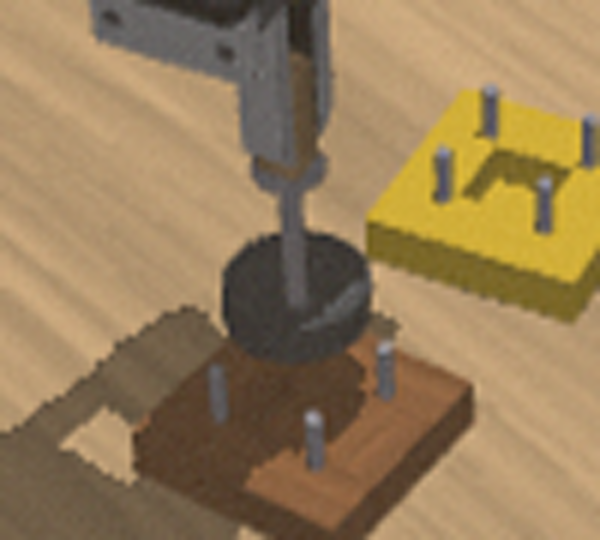

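Emit:
apply_moves --plan '[0, 0, 0, 0, -0.008, 0.0075, 0, 0, 0, 0, 0, -0.016, 0.015, 0, 0, 0, 0, 0, -0.016, 0.015, 0, 0, 0, 0, 0, -0.016, 0.015, 0, 0, 0, 0, 0, -0.016, 0.015, 0]'

```text
clock: 22.98
eef_pos: [528.8, 43.2, 180.0]
eef_rot: [0.962, 1.571, -0.212]
wrist_force: [1.5, -1.1, -5.6]
finger_gap: 19.9
```

Emit:
apply_moves --plan '[0, 0, 0, 0, -0.016, 0.015, 0, 0, 0, 0, 0, -0.016, 0.015, 0, 0, 0, 0, 0, -0.016, 0.015, 0, 0, 0, 0, 0, -0.016, 0.015, 0, 0, 0, 0, 0, -0.016, 0.015, 0]'

```text
clock: 23.6
eef_pos: [483.8, -56.8, 180.1]
eef_rot: [0.865, 1.571, -0.309]
wrist_force: [0.5, -0.0, -5.4]
finger_gap: 19.6
```

Emit:
apply_moves --plan '[0, 0, 0, 0, -0.016, 0.015, 0, 0, 0, 0, 0, -0.016, 0.015, 0, 0, 0, 0, 0, -0.016, 0.015, 0, 0, 0, 0, 0, -0.016, 0.015, 0, 0, 0, 0, 0, -0.007, 0.007, 0]'

```text
clock: 24.22
eef_pos: [444.3, -145.9, 180.1]
eef_rot: [0.657, 1.57, -0.518]
wrist_force: [0.1, 0.8, -5.3]
finger_gap: 19.6
```

Emit:
apply_moves --plan '[0, 0, 0, 0.006, 0, 0, 0, 0, 0, 0, 0.01, 0, 0, 0, 0, 0, 0, 0.005, 0, 0, 0, 0, 0, 0, 0, 0, 0, 0]'

```text
clock: 24.72
eef_pos: [445.0, -144.3, 158.4]
eef_rot: [-2.391, 1.57, 2.719]
wrist_force: [1.0, -0.2, -5.2]
finger_gap: 19.4
```

```bash
python3 - <<'E'
from h import *
plan([515,-158.3,158],22.7)
c=snap('side','side8.png')
cv2.imwrite('pics/g8.png',cv2.resize(c['image'][220:330,280:400],None,fx=6,fy=6,interpolation=cv2.INTER_CUBIC)[:,:,::-1])
E
```

```text
clock 24.725 pos [ 445.  -144.3  158.4] j [-0.392  0.165  1.802  0.     1.175 -0.79 ] gap 19.4 F [ 1.04 -0.17 -5.23] M [-0.036  0.011 -0.004]
tool y yaw 22.8 z yaw -67.2 x [-1.e-03  4.e-04 -1.e+00]
shift [ 0.3 59.2 40. ] turn [ 0.001 -0.001  0.001] deg [ 0.1 -0.   0. ]
```

View pics/g8.png

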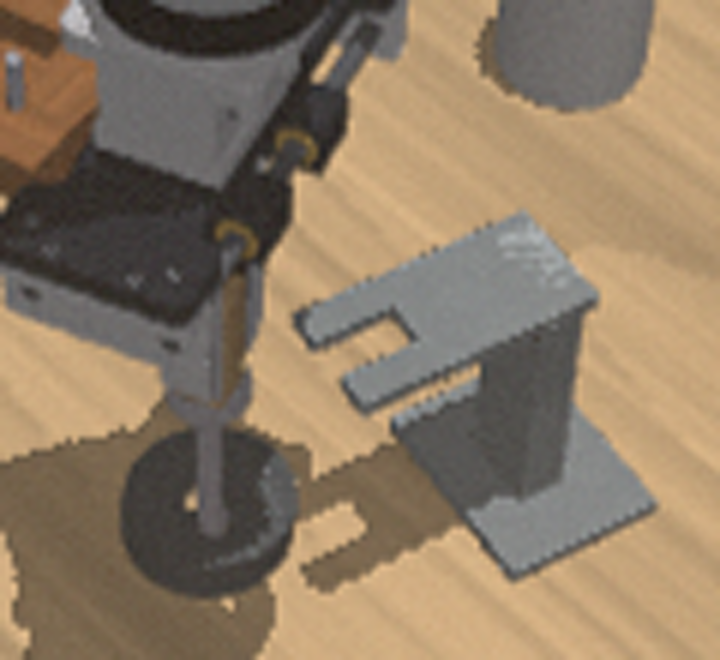

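Emit:
apply_moves --plan '[0, 0, 0, 0, 0.0045, 0.003, 0, 0, 0, 0, 0, 0.006, 0.004, 0, 0, 0, 0, 0, 0.006, 0.004, 0, 0, 0, 0, 0, 0.006, 0.004, 0, 0, 0, 0, 0, 0.006, 0.004, 0]'

```text
clock: 25.4
eef_pos: [479.2, -151.3, 158.9]
eef_rot: [-2.293, 1.571, 2.816]
wrist_force: [0.4, -0.0, -5.2]
finger_gap: 20.0
```

Emit:
apply_moves --plan '[0, 0, 0, 0, 0.006, 0.004, 0, 0, 0, 0, 0, 0.006, 0.004, 0, 0, 0, 0, 0, 0.006, 0.004, 0, 0, 0, 0, 0, 0.006, 0.004, 0, 0, 0, 0, 0, 0.004, 0.003, 0]'

```text
clock: 26.02
eef_pos: [512.3, -158.0, 158.9]
eef_rot: [-2.708, 1.571, 2.401]
wrist_force: [0.1, -0.0, -5.1]
finger_gap: 19.7
```

Emit:
apply_moves --plan '[0, 0, 0, 0, 0.0027, 0.002, 0, 0, 0, 0, 0, 0, 0, 0, 0, 0, 0, 0, 0, 0, 0]'

```text
clock: 26.4
eef_pos: [515.0, -158.7, 159.0]
eef_rot: [-2.244, 1.571, 2.865]
wrist_force: [0.7, -0.1, -5.1]
finger_gap: 19.5
```

```bash
python3 - <<'E'
from h import *
plan([515,-158.3,146],22.7)
c=snap('side','side9.png')
cv2.imwrite('pics/g9.png',cv2.resize(c['image'][220:330,280:400],None,fx=6,fy=6,interpolation=cv2.INTER_CUBIC)[:,:,::-1])
E
```

```text
clock 26.4 pos [ 515.  -158.7  159. ] j [-0.367  0.318  1.61  -0.     1.214 -0.764] gap 19.5 F [ 0.74 -0.06 -5.09] M [-0.061  0.041 -0.029]
tool y yaw 22.7 z yaw -67.3 x [-1.e-04  0.e+00 -1.e+00]
shift [13.   0.2 -0.4] turn [ 0.001 -0.     0.   ] deg [ 0. -0.  0.]
```

View pics/g9.png

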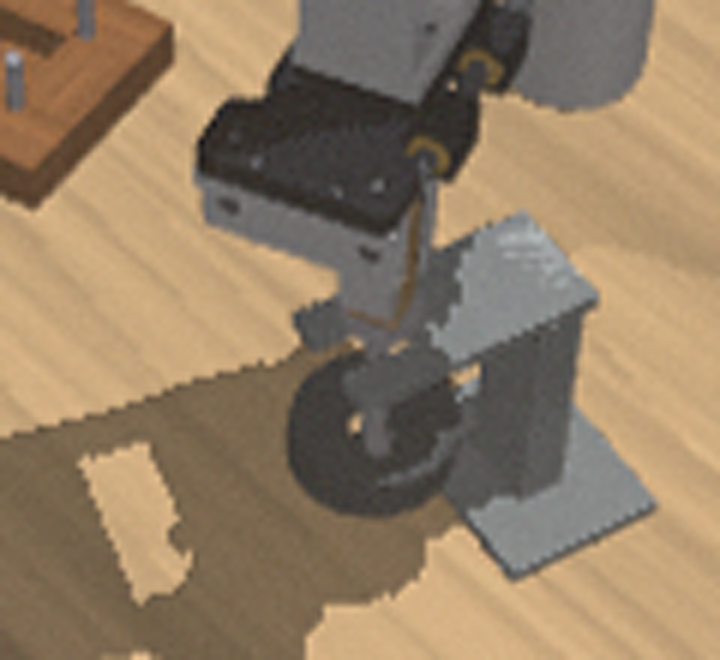

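Emit:
apply_moves --plan '[0, 0, 0, 0.003, 0, -0.0004, 0, 0, 0, 0, 0.003, 0, 0, 0, 0, 0, 0, 0.003, 0, 0, 0, 0, 0, 0, 0.002, 0, 0, 0, 0, 0, 0, 0.001, 0, 0, 0]'

```text
clock: 27.08
eef_pos: [514.9, -158.4, 146.8]
eef_rot: [-2.198, 1.571, 2.911]
wrist_force: [0.4, -1.2, -6.1]
finger_gap: 20.0
```

Emit:
apply_moves --plan '[0, 0, 0, 0.0006, 0, 0, 0, 0, 0, 0, 0, 0, 0, 0]'

```text
clock: 27.32
eef_pos: [514.9, -158.4, 146.4]
eef_rot: [0.789, 1.571, -0.385]
wrist_force: [-0.3, 0.1, -6.3]
finger_gap: 19.5
```

Emit:
apply_moves --plan '[0, 0, 0, 0.0005, 0, 0, 0, 0, 0, 0, 0, 0, 0, 0]'

```text
clock: 27.58
eef_pos: [514.9, -158.4, 145.8]
eef_rot: [-0.172, 1.571, -1.346]
wrist_force: [-0.4, -0.2, -6.4]
finger_gap: 20.0
```

Emit:
apply_moves --plan '[0, 0, 0, 0.0005, 0, 0, 0, 0, 0, 0, 0, 0, 0, 0]'

```text
clock: 27.82
eef_pos: [515.0, -158.4, 145.5]
eef_rot: [0.753, 1.571, -0.421]
wrist_force: [-0.8, -0.6, -3.0]
finger_gap: 19.8
```

Emit:
apply_moves --plan '[0, 0, 0, 0.0003, 0, 0, 0, 0, 0, 0, 0, 0, 0, 0]'

```text
clock: 28.08
eef_pos: [515.0, -158.4, 145.5]
eef_rot: [0.618, 1.57, -0.556]
wrist_force: [-3.1, 0.6, 4.4]
finger_gap: 19.5
```

Emit:
apply_moves --plan '[0, 0, 0, 0.0003, 0, 0, 0, 0, 0, 0, 0, 0, 0, 0]'

```text
clock: 28.32
eef_pos: [515.0, -158.4, 145.5]
eef_rot: [0.696, 1.57, -0.478]
wrist_force: [-5.7, 1.1, 7.0]
finger_gap: 19.6
```

Emit:
apply_moves --plan '[0, 0, 0, -0.0005, 0, 0, 0, 0, 0, 0, 0, 0, 0, 0]' --force 15

```text
clock: 28.58
eef_pos: [515.0, -158.5, 145.5]
eef_rot: [0.657, 1.57, -0.517]
wrist_force: [-3.1, 1.5, 4.1]
finger_gap: 20.3
```

Emit:
apply_moves --plan '[0, 0, 0, 0, 0, 0, 0, 0, 0, 0, 0, 0, 0, 0]' --force 4

```text
clock: 28.82
eef_pos: [515.0, -158.5, 145.4]
eef_rot: [0.566, 1.57, -0.608]
wrist_force: [-3.5, 0.6, 5.0]
finger_gap: 19.6
```

Emit:
apply_moves --plan '[0, 0, 0, 0, 0, 0, 24, 0, 0, 0, 0, 0, 0, 30, 0, 0, 0, 0, 0, 0, 45, 0, 0, 0, 0, 0, 0, 45, 0, 0, 0, 0, 0, 0, 45]'

```text
clock: 29.45
eef_pos: [515.0, -158.4, 145.2]
eef_rot: [0.989, 1.571, -0.185]
wrist_force: [0.5, -0.6, 0.6]
finger_gap: 42.5
```

```bash
python3 - <<'E'
from h import *
plan([515,-158.3,240],22.7)
c=snap('side','side10.png')
cv2.imwrite('pics/g10.png',cv2.resize(c['image'][220:330,280:400],None,fx=6,fy=6,interpolation=cv2.INTER_CUBIC)[:,:,::-1])
E
```

```text
clock 29.45 pos [ 515.  -158.4  145.2] j [-0.366  0.332  1.625  0.     1.185 -0.763] gap 42.5 F [ 0.53 -0.56  0.63] M [-0.048  0.021 -0.001]
tool y yaw 22.7 z yaw -67.3 x [ 1.e-04 -0.e+00 -1.e+00]
shift [-94.8   0.1  -0.1] turn [ 0.001  0.    -0.   ] deg [ 0.  0. -0.]
```

View pics/g10.png

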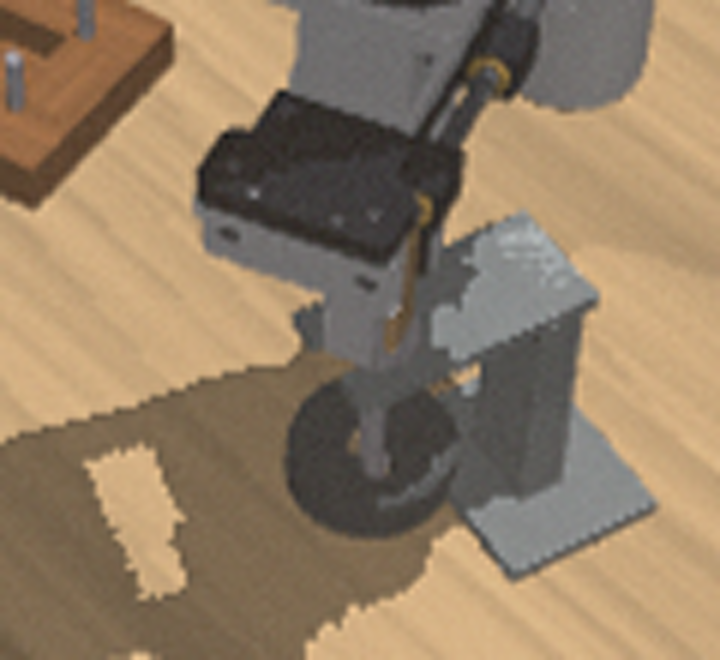

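Released and hanging. Now lifting the gripper straight up, clear of the key.

Emit:
apply_moves --plan '[0, 0, 0, -0.005, 0, 0, 45, 0, 0, 0, -0.01, 0, 0, 45, 0, 0, 0, -0.015, 0, 0, 45, 0, 0, 0, -0.02, 0, 0, 45, 0, 0, 0, -0.03, 0, 0, 45]'

```text
clock: 30.12
eef_pos: [514.7, -158.3, 226.5]
eef_rot: [-2.28, 1.57, 2.83]
wrist_force: [-0.1, -0.7, -0.5]
finger_gap: 42.3
```

Emit:
apply_moves --plan '[0, 0, 0, -0.03, 0, 0, 45, 0, 0, 0, -0.03, -0.03, -0.02, 45, 0, 0, 0, 0, -0.04, -0.03, 45, 0, 0, 0, 0, -0.04, -0.03, 45, 0, 0, 0, 0, -0.03, -0.02, 45]'

```text
clock: 30.75
eef_pos: [345.5, -119.8, 286.3]
eef_rot: [0.721, 1.569, -0.452]
wrist_force: [-0.8, -0.6, 0.7]
finger_gap: 42.3
```

Emit:
apply_moves --plan '[0, 0, 0, 0, 0, 0, 45, 0, 0, 0, 0, 0, 0, 45, 0, 0, 0, 0, 0, 0, 45]'

```text
clock: 31.12
eef_pos: [347.8, -120.4, 285.3]
eef_rot: [-2.471, 1.57, 2.638]
wrist_force: [-0.2, -0.1, -0.5]
finger_gap: 42.0
```

```bash
python3 - <<'E'
from h import *
plan([515,-158.3,240],22.7)
c=snap('side','side11.png');t=snap('top','top11.png')
cv2.imwrite('pics/g11.png',np.hstack([cv2.resize(c['image'][230:330,300:400],None,fx=6,fy=6,interpolation=cv2.INTER_CUBIC)])[:,:,::-1])
E
```

```text
clock 31.125 pos [ 347.8 -120.4  285.3] j [-0.433 -0.179  1.843  0.     1.477 -0.83 ] gap 42.0 F [-0.24 -0.08 -0.53] M [-0.064  0.062  0.016]
tool y yaw 22.8 z yaw -67.2 x [-4.e-04  2.e-04 -1.e+00]
shift [ 45.2 139.6  99.6] turn [ 0.001 -0.     0.   ] deg [ 0.1 -0.   0. ]
```

View pics/g11.png

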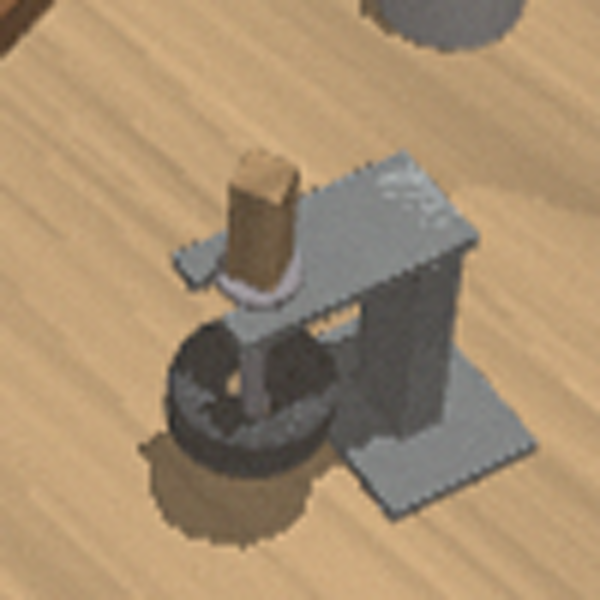

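View pics/side11.png

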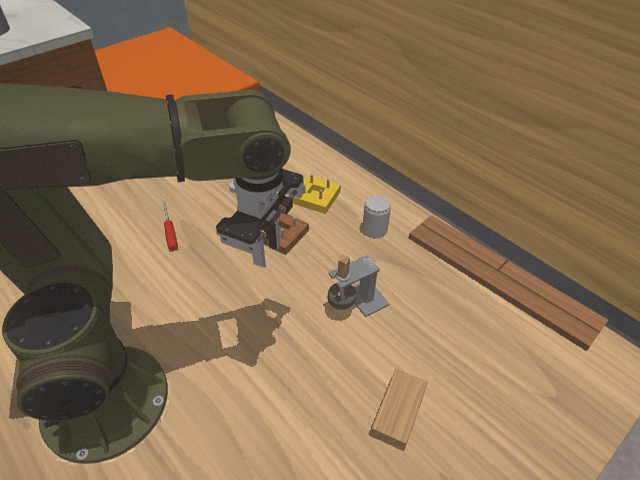

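Emit:
apply_moves --plan '[0, 0, 0, 0, 0, 0, 45, 0, 0, 0, 0, 0, 0, 45, 0, 0, 0, 0, 0, 0, 45, 0, 0, 0, 0, 0, 0, 45, 0, 0, 0, 0, 0, 0, 45]'

```text
clock: 31.85
eef_pos: [347.2, -120.3, 285.3]
eef_rot: [0.909, 1.571, -0.265]
wrist_force: [-0.6, 0.9, -0.3]
finger_gap: 42.4
```

```bash
python3 - <<'E'
from h import *
a=load('side11')['image'][230:330,300:400].astype(int)
for k in range(2):
    b=snap('side',f'side12_{k}.png')['image'][230:330,300:400].astype(int); d=abs(a-b).max(2); print('max diff',d.max(),'n>25',(d>25).sum())
s0=load('side0')
# stand still, compare bystanders in top views
t0=load('top0')['image'].astype(int);t1=snap('top','top12.png')['image'].astype(int)
for n,(x,y,w,h) in dict(can=(310,135,45,50),offcut=(460,262,70,80),screw=(130,305,90,50)).items():
    d=abs(t0-t1)[y:y+h,x:x+w].max(2);print(n,(d>40).sum())
c=load('side12_0')
h=cv2.cvtColor(c['image'][250:305,325:360],cv2.COLOR_RGB2HSV)
# handle upright: predicted px of axis points vs picture
print(proj(c,[[515,-158.4,187],[515,-158.4,135],[515,-158.4,45]]).round(1))
E
```

```text
max diff 34 n>25 2
max diff 28 n>25 1
can 0
offcut 0
screw 0
[[343.7 258.1]
 [342.7 274. ]
 [341.1 299.2]]
```

```bash
python3 -c "
from h import *
print(ticket.sign_off())"
```

```text
the job is handed in; nothing more can be done
None
```

The loaded key is hanging in the bracket's fork with all three plates on it, and the gripper has let go and moved away. I handed the job in at about 32 s of the 72 s allowed.

- **Feeling down:** The key met the second plate at the expected height. I turned it about 20° anticlockwise in all. The highest contact force I read was about 11 N (about 1.1 kg), under the 2 kg limit.
- **Catching and lifting:** I turned the key a further 48° under the lowest plate. The lift then showed about 4 N of extra weight, which matches three plates.
- **Seating:** The key seated at the same height it was taken from, so it had not slipped in the grip. Lowering it onto the fork peaked at about 7 N.
- **Last checks:** The side camera shows the key upright and all three plates on its cross. Pictures taken about 0.7 s apart show no movement beyond image noise. The can, offcut and screwdriver look unchanged from the start.

**One disagreement:** The third plate never gave a separate contact where I expected one. It was probably lined up already or carried round by the second plate. I therefore knew its angle only to about 7°. The height at which the cross caught and the lifted weight both agree that it caught under the lowest plate.

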